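# Load the jar shaker and latch its guard

## Robot

A 7-joint arm with a two-finger parallel gripper is mounted at the origin on the work surface. World frame = base frame: x ahead of the robot, y to its left, z up, the work surface at z = 0. Lengths are in m, angles in rad, forces in N, time in s.
With the tool pointing down it reaches from about 0.425 to 0.875 m from the base axis. Payload 4.7 kg.
Tool frame: the origin (TCP) lies at the very end of the fingers, on their centre line; the grasp point (between the pads) lies 19 mm behind it; z points along the fingers, y is the line along which they close (so a half turn about z gives the same grasp; the last joint's range is limited). The gripper opens to 87 mm and grips with 3 to 60 N. Pads are 19 mm wide; open, the fingers measure 117 mm over their backs; the gripper's body (75 mm by 190 mm) begins 51 mm behind the grasp point.
Start: joints at [1.141, 0.321, -0.07, 1.45, 0.023, 1.371, -0.057], TCP at [0.279, -0.587, 0.199] pointing down, gripper open.
Joint ranges: [-2.86, 2.86], [-0.3, 2.09], [-1.38, 1.24], [0.06, 2.45], [-1.56, 4.7], [0.09, 2.05], [-2.69, 2.69]. Speed limits (rad/s): [2.57, 2.57, 3.14, 3.14, 3.14, 3.14, 3.14].

## Interface

Orientations are given as a rotation vector (axis times angle).
In Python, from bench import ctrl, imaging, ticket gives the robot as it stands.
- The arm moves only by the tool jog_arm, never from a script. Its argument "rows" is text: rows parted by semicolons, each of 7 numbers parted by spaces: the shift along the tool's x, y, z in cm, then the turn, a rotation vector about the tool's x, y, z in rad, then the closure, from -1 (fully open) to 1 (shut), so that 0 is half open. A call has 1 to 5 rows; each row shifts and turns the commanded pose from where the row before left it, along the tool's axes as they then stand; what a row does not reach is not made up. A row lasts 1/8 s, in which the tool goes at most 62.5 mm and 10.7 degrees, less where a joint would pass 70% of its speed; a pose out of reach is approached as far as the arm can. A call with a gripper value outside its range is refused whole. The fingers move at their own pace and stop on an object; "force" is the grip in N (left out, the last holds). Time passes only in rows, so rows that do not move let the fingers close. It gives the time, the measured TCP pose, the force, the opening and the grip force at its end, in the units of the state.
- ctrl.get_state(): the state, without advancing time (a new reading comes with each control period).
- imaging.get_image(name): name is "scene" or "top"; returns a dict with "img" (420x560x3 uint8, blue, green, red), "vertical_fov" (degrees; the focal length in pixels is half the picture's height over the tangent of half this angle, whatever the lens; pixels are square), "cx", "cy" (the principal point, pixels), "origin" and "orientation" of the camera in the world. Camera axes: x right, y down, z forward; pixel columns grow to the right and rows downward; lengths in m; the calibration is good to about 2 mm. A picture is of the moment at which its call begins. There is no depth.
- ticket.close_job(): hands the job in; it is judged then, once.
The state is a dict: "time": time; "joint_positions": joint angles; "qd": joint speeds; "joint_torque": joint torques, N m; "position": TCP position; "tool_rot": TCP orientation; "ft_force": force on the tool from outside, world axes, zero at the start; "torque": the same for the moment, N m; "grip_width": opening from 0.0 (shut) to 1.0 (fully open); "grip_force": force on a finger pad.
Only numpy, scipy, OpenCV 4.12 (cv2) and the standard library are available. Lean on these libraries where they do the work, as an engineer would, in place of code of your own. Each camera call takes 0.05 s, during which the arm holds its last target. There are 200 camera calls.

## Task

Stand the white jar with the blue lid upright in the rubber nest of the shaker, let go of it, then slide the clear guard shut over it until the catch clicks and holds it. How far the guard has to go differs from one adjustment of the catch to the next, so go by feel: ease it home, do not slam it or ram it against the stop, and leave the other things on the bench where they stand.

Things in the scene. Friction and masses are not known exactly. Their poses are not given: they have to be found in the camera images.
- jar_white: the jar to load: white plastic sample jar with a ribbed blue screw lid, standing on the bench. Body 48 mm diameter, lid 50 mm diameter (the top 18 mm), 84 mm tall overall, about 0.2 kg. Origin at the centre of its underside, z up.
- shaker: bench-top jar shaker, fixed, turned by up to 0.12 rad; origin on the bench under it. White plinth 240 mm wide (x), from y = -230 to 275 mm, 45 high; control strip out to x = -155. At the -y end a grey drive housing 190 x 200, top at 150 mm; then the open bed and, at y = 178 to 186 mm, an end wall 190 wide, top 162 mm above the bench, which the shut guard passes over.
- nest (a point): centre of the floor of the black rubber nest on the bed: a round cup, inner diameter 55 mm, outer 68 mm, walls 20 mm high above this floor. The floor lies 66 mm above the bench, at x = 0, y = 110 mm of the shaker. A seated jar stands with its underside on it.
- guard (a joint): how far the clear guard has slid shut, m, along the shaker's +y. 0 = fully open, parked over the drive housing, leading edge at the shaker's y = 15 mm. It latches at 0.185 nominally, but anywhere from 0.173 to 0.197 by the catch's setting. Slides with 2.5 N of friction and a little drag, and stays where left.
- hood: the clear guard itself, carried by joint guard, about 0.6 kg: a hood open below and at both ends, 212 mm wide, 230 long (y, the closing direction), top 175 mm above the bench. Origin at its centre, 50 mm above the bench. A steel tongue sticks out 50 mm ahead of its leading edge at x = 85 to 91 mm, 166 to 178 mm above the bench, towards the catch.
- handle (a point): middle of the blue handle bar on top of the guard: a round bar 14 mm thick lying across the guard (along the shaker's x), 213 mm above the bench, 38 mm above the hood's top; posts at both ends leave 88 mm free. Moves along the shaker's +y as the guard closes.
- catch: catch bracket on a post at the bed's end, origin at x = 85, y = 230 mm of the shaker, 156 mm above the bench. On it a yellow keeper, bolted in a slot up to 12 mm either way along y (unmarked), carries a ball-nosed spring plunger and, 19 mm behind it, the button of the interlock switch.
- plunger (a joint): how far the catch's spring plunger is pressed aside, m: 0 = out, 0.006 with the tongue riding over it. Over the last 20 mm before the click the tongue's ramp presses it aside; the push at the handle grows to some 7 to 9 N, fades over the crest, then the plunger snaps back behind the tongue and draws the guard forward (the push becomes a pull).
- interlock (a joint): how far the tongue presses the interlock button in, m: 0 = free, about 0.001 when the guard is latched. It is met within the last 1 mm before the click and takes 7 N per mm, so that a push of more than some 14 N on it (0.002) harms the switch.
- jar_amber: amber glass jar with white lid, same size as the white one; not to be moved. Origin under its centre.
- jar_green: green jar with black lid, same size as the white one; not to be moved. Origin under its centre.
- beaker: open glass beaker 72 mm diameter, 95 mm tall; not to be moved. Origin under its centre.
- steel_flask: steel flask 72 mm diameter, 172 mm tall; not to be moved. Origin under its centre.
- wash_bottle: white bottle with red cap, 64 mm diameter, 150 mm tall; not to be moved. Origin under its centre.
Not all that is in view belongs to the job. What is shaped like the jar_white but yellow is not meant.

How it is judged:
On the way, in this order (a step that is already met when the one before it is completed fails the run):
1. the white jar stands upright in the nest, let go, with the guard still open (horizontal distance between jar_white and nest below 0.006 m and z of jar_white in the frame of nest below 0.004 m and angle between jar_white's own z axis and vertical below 0.1 rad and contact force between the fingers and jar_white below 0.05 N and value of joint guard below 0.06 m), for 0.2 s.
2. the guard is over the jar and the catch has clicked: its plunger has sprung back behind the tongue and the interlock button is pressed (value of joint guard above 0.17 m and value of joint plunger below 0.001 m and value of joint interlock above 0.0004 m), for 0.2 s.
At the end, for the whole second after the job is handed in: the white jar stands upright and still in the nest (within 6 mm of its centre, 4 mm of its floor, tilted under 0.1 rad); the guard is shut and latched at rest: joint guard above 0.17, plunger sprung back out (pressed under 1 mm), interlock button held in by more than 0.4 mm (all of step 2 and horizontal distance between jar_white and nest below 0.006 m and z of jar_white in the frame of nest below 0.004 m and angle between jar_white's own z axis and vertical below 0.1 rad and linear speed of jar_white below 0.02 m/s and velocity of joint guard below 0.01 m/s); the robot touches nothing.
It fails at once if the guard is rammed into the catch: the interlock button is driven in more than 2 mm (over 14 N) (value of joint interlock above 0.002 m).
It fails at once if the guard is slammed: faster than 0.3 m/s over its last 40 mm (value of joint guard above 0.145 m and velocity of joint guard above 0.3 m/s).
It fails at once if the guard is run into the jar with more than 5 N (contact force between hood and jar_white above 5 N).
It fails at once if the white jar is tipped by more than 0.6 rad (angle between jar_white's own z axis and vertical above 0.6 rad).
It fails at once if another thing on the bench is moved by more than 30 mm or tipped over (distance of any of jar_amber, jar_green, beaker, steel_flask, wash_bottle from where it was at the start of the episode above 0.03 m or angle between any of jar_amber, jar_green, beaker, steel_flask, wash_bottle's own z axis and vertical above 0.5 rad).
It also fails if it takes over 72 s, if anything falls off the work surface, if the arm or the gripper's body presses on something with over 40 N, if the wrist force passes 120 N, or if a joint passes its speed limit or range.

## Working session

There is one attempt and no reset: what is moved stays moved. The work goes in short steps, Python scripts to look and compute and a tool call to move; the robot and the scene stay as the last step left them, time stands still between calls to the robot, and variables do not carry over. Pictures are saved under pics/ and viewed, at most 10 in all, crops included, and the job is handed in when it is done.

Besides the shell and the picture viewer there is one more tool, called by a JSON object that holds its "name" and its "arguments", one argument or row to a line. jog_arm: Moves the arm, as the interface text tells. Its arguments: {"type":"object","properties":{"rows":{"type":"string"},"force":{"type":"number"}},"required":["rows"]}

```bash
ls; mkdir -p pics; python3 - <<'E'
from bench import ctrl, imaging
import cv2,pickle
d={}
for n in("scene","top"):
    r=imaging.get_image(n);d[n]=r;cv2.imwrite(f"pics/{n}0.png",r["img"])
    print(n,{k:v for k,v in r.items() if k!="img"})
pickle.dump(d,open("d0.pkl","wb"));s=ctrl.get_state();print(s)
E
```

```text
pics
scene {'vertical_fov': 53.365809226161105, 'cx': 282.1132744976196, 'cy': 215.29159437987153, 'origin': array([ 0.99902274, -0.795121  ,  1.02781597]), 'orientation': array([-2.23343395, -0.60681585,  0.29143492])}
top {'vertical_fov': 42.366272644693, 'cx': 278.1692815836041, 'cy': 201.2927348005965, 'origin': array([0.29853563, 0.03483127, 1.48964365]), 'orientation': array([-2.13090679,  2.15246065, -0.17956186])}
{'time': 0.1, 'joint_positions': array([ 1.14113063,  0.32173687, -0.07007621,  1.45154345,  0.02260094,
        1.37078951, -0.05695244]), 'qd': array([ 0.00033173, -0.00141584,  0.00057114, -0.00300026, -0.00032069,
       -0.00016974,  0.00084587]), 'joint_torque': array([ 3.20358959e-04, -4.92573595e+01, -4.05710209e-01, -3.13396561e+01,
       -6.41827332e-02,  3.95120785e-02,  8.43223279e-05]), 'position': array([ 0.27879617, -0.58658981,  0.19808343]), 'tool_rot': array([-3.06300168e+00, -6.90952179e-01,  7.30317205e-04]), 'ft_force': array([-0.34426261,  0.55330137, -0.15668382]), 'torque': array([ 0.00362039,  0.00857981, -0.03534606]), 'grip_force': 0.0, 'grip_width': 1.0015038285629059}
```

View pics/scene0.png

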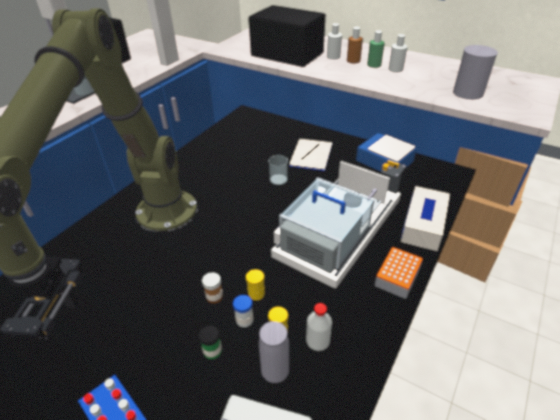

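View pics/top0.png

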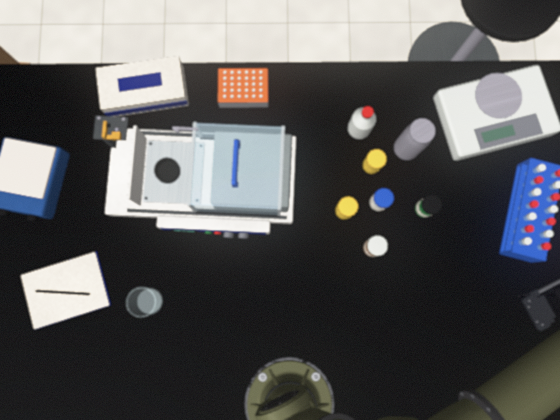

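Candidates in the top view: blue lid with white body (382,199), which is the target; yellow jars (374,161) and (347,207); amber with white lid (376,246); green with black lid (428,207). I choose the blue lid and will check it in a crop while measuring.

```bash
cat > h.py <<'E'
import numpy as np,cv2
from scipy.spatial.transform import Rotation as R
def ray(r,u,v):
    f=210/np.tan(np.radians(r["vertical_fov"])/2)
    d=R.from_rotvec(r["orientation"]).apply([(u-r["cx"])/f,(v-r["cy"])/f,1]);return np.array(r["origin"]),d
def plane(r,u,v,z):
    o,d=ray(r,u,v);return o+d*(z-o[2])/d[2]
def tri(a,b):
    (o,d),(p,e)=a,b;s=np.linalg.lstsq(np.c_[d,-e],p-o,rcond=None)[0]
    x,y=o+d*s[0],p+e*s[1];return (x+y)/2,np.linalg.norm(x-y)
def blobs(img,lo,hi,amin=15):
    m=cv2.inRange(cv2.cvtColor(img,cv2.COLOR_BGR2HSV),lo,hi)
    n,l,s,c=cv2.connectedComponentsWithStats(m);return [(c[i].round(1),s[i],l==i) for i in range(1,n) if s[i,4]>=amin]
E
python3 - <<'E'
from h import *
import pickle
d=pickle.load(open("d0.pkl","rb"));t,s=d["top"],d["scene"]
for n in d:
    print(n)
    for c,st,_ in blobs(d[n]["img"],(105,130,60),(128,255,255)):
        print(c,st,[plane(d[n],*c,z)[:2].round(3) for z in(.075,.213)])
        
a=cv2.resize(t["img"][110:240,90:305],None,fx=3.6,fy=3.6,interpolation=2)
b=cv2.resize(s["img"][260:370,190:340],None,fx=3,fy=3,interpolation=2)
cv2.imwrite("pics/a.png",a);cv2.imwrite("pics/b.png",b)
E
```

```text
scene
[321.4 113.7] [  140    60   401   111 16325] [array([0.23 , 0.833]), array([0.342, 0.597])]
[ 75.4 176.5] [  22  114  111  132 8335] [array([-0.373, -0.084]), array([-0.174, -0.187])]
[328.6 199.3] [313 191  32  22 129] [array([0.539, 0.277]), array([0.606, 0.122])]
[427.7 208.8] [422 199  12  20 173] [array([0.86 , 0.401]), array([0.88 , 0.228])]
[241.8 302.8] [232 294  21  19 298] [array([ 0.529, -0.251]), array([ 0.597, -0.33 ])]
[128.2 397.5] [111 374  36  46 354] [array([ 0.455, -0.603]), array([ 0.533, -0.631])]
[107.1 402.9] [ 90 382  36  38 647] [array([ 0.422, -0.637]), array([ 0.506, -0.66 ])]
[ 85.3 409.3] [ 77 397  19  23 163] [array([ 0.39 , -0.672]), array([ 0.479, -0.69 ])]
top
[139.1  81.5] [119  74  42  16 441] [array([0.862, 0.4  ]), array([0.807, 0.364])]
[118.2 112.2] [105 110  30   5  40] [array([0.775, 0.454]), array([0.729, 0.413])]
[234.9 162.2] [232 140   7  46 178] [array([0.633, 0.137]), array([0.601, 0.127])]
[ 39.1 192.8] [   0  146   69   73 1652] [array([0.555, 0.654]), array([0.53 , 0.594])]
[527.4 212.2] [ 499  157   61  106 3591] [array([ 0.491, -0.636]), array([ 0.472, -0.57 ])]
[384. 197.] [374 187  21  21 331] [array([ 0.535, -0.258]), array([ 0.512, -0.229])]
```

View pics/a.png

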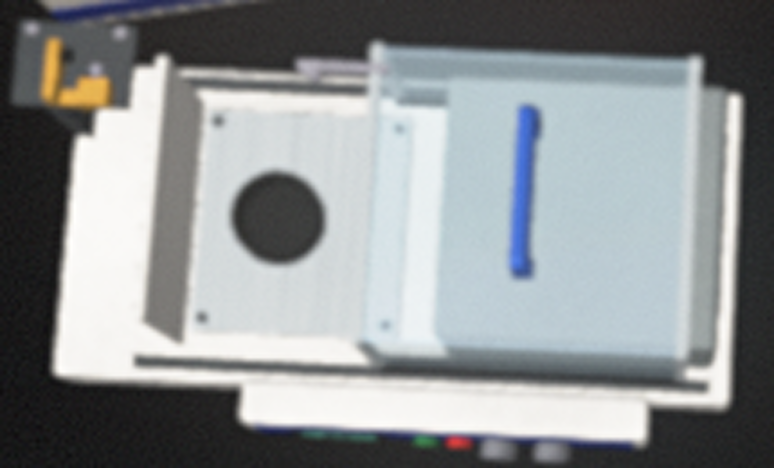

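View pics/b.png

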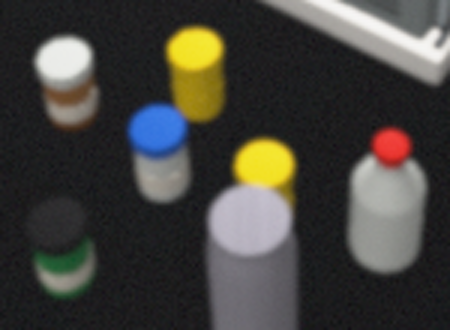

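The blue-lidded white jar is confirmed: lid at (384,197) in top and (242,303) in scene. The nest disc is near (167.5,170.5) in top, and the handle bar runs from about (236,140) to (235,186).

```bash
python3 - <<'E'
from h import *
import pickle
d=pickle.load(open("d0.pkl","rb"));t,s=d["top"],d["scene"]
p=lambda u,v,z:plane(t,90+(u+.5)/3.6-.5,110+(v+.5)/3.6-.5,z)
c=[p(52,377,.045),p(727,408,.045),p(742,95,.045)]
print([x.round(4) for x in c],np.linalg.norm(c[0]-c[1]),np.linalg.norm(c[1]-c[2]))
e=c[0]-c[1];ay=np.arctan2(-e[0],e[1]);e=c[2]-c[1];print("yaw",ay,np.arctan2(e[1],e[0]))
h=[p(527,110,.213),p(521,272,.213)];e=h[0]-h[1];print("bar",h,np.linalg.norm(e),np.arctan2(e[1],e[0]),(h[0]+h[1])/2)
# nest: dark blob
g=t["img"].max(2);m=(g<90).astype(np.uint8);n,l,st,cc=cv2.connectedComponentsWithStats(m)
i=l[170,167];print("nest",st[i],cc[i],plane(t,*cc[i],.086),plane(t,*cc[i],.066))
print("lid tri",tri(ray(t,384,197),ray(s,241.8,302.8)))
hb=[b for b in blobs(s["img"],(105,130,60),(128,255,255)) if b[1][4]==129][0]
print("handle tri",tri(ray(t,234.9,162.2),ray(s,*hb[0])))
# all lids: top/scene for distractors
for nme,tp,sp in[("lid topface",(384,197),(242,300)),("amber",(376,246),(211,281)),("steel",(425,132),(273,333))]:
    print(nme,tri(ray(t,*tp),ray(s,*sp)))
for w in (t,s):
    b=[b for b in blobs(w["img"],(105,130,60),(128,255,255)) if b[1][4] in(331,298)][0]
    print(b[1],cv2.fitEllipse(np.argwhere(b[2])[:,::-1].astype(np.float32)[cv2.convexHull(np.argwhere(b[2])[:,::-1].astype(np.int32),returnPoints=False)[:,0]]))
E
```

```text
[array([0.5001, 0.4901, 0.045 ]), array([ 0.4719, -0.0129,  0.045 ]), array([ 0.7128, -0.0278,  0.045 ])] 0.5037758720232759 0.24134819900960114
yaw -0.05597788092915329 -0.06212656603540246
bar [array([0.65538469, 0.12472212, 0.213     ]), array([0.54416089, 0.12851911, 0.213     ])] 0.11128859730969964 -0.03412500348490958 [0.59977279 0.12662062 0.213     ]
nest [155 158  25  25 457] [166.75054705 170.09190372] [0.61090902 0.31662444 0.086     ] [0.61535992 0.32063961 0.066     ]
lid tri (array([ 0.53358017, -0.25607867,  0.08415727]), np.float64(0.0001410226514302058))
handle tri (array([0.60245119, 0.12806414, 0.20718475]), np.float64(0.001049016487718893))
lid topface (array([ 0.53260709, -0.25373516,  0.09323977]), np.float64(0.0012921119142087834))
amber (array([ 0.40566827, -0.23173501,  0.07403162]), np.float64(8.522958195942997e-05))
steel (array([ 0.68698299, -0.34472068,  0.17438087]), np.float64(0.009245199804471192))
[374 187  21  21 331] ((383.96868896484375, 197.05328369140625), (19.56904411315918, 21.1706485748291), 135.43077087402344)
[232 294  21  19 298] ((241.90257263183594, 302.7495422363281), (18.067916870117188, 20.8266658782959), 85.7521743774414)
```

```bash
cat >> h.py <<'E'
def go(x,y,z,a,n=5,g=-1,P=None,Q=None):
    """print rows from the present pose to TCP x,y,z, tool straight down, closing line at world angle a; shift first in tool axes"""
    from bench import ctrl
    s=ctrl.get_state();p=np.array(s["position"]);q=R.from_rotvec(s["tool_rot"])
    if P is not None:p,q=P,Q
    ya=q.apply([0,1,0]);a0=np.arctan2(ya[1],ya[0]);a=a0+(a-a0+np.pi/2)%np.pi-np.pi/2
    yv=np.array([np.cos(a),np.sin(a),0]);zv=np.array([0,0,-1.]);T=R.from_matrix(np.c_[np.cross(yv,zv),yv,zv])
    w=(q.inv()*T).as_rotvec()/n;D=(np.array([x,y,z])-p)/n;out=[]
    for i in range(n):
        sh=(q.inv().apply(D)*100).round(2);out.append(" ".join(f"{v:g}" for v in [*sh,*w.round(3),g]));q=q*R.from_rotvec(w)
    print(f"step {np.linalg.norm(D)*1000:.0f}mm {np.degrees(np.linalg.norm(w)):.1f}deg a0={a0:.3f}");print("; ".join(out));return np.array([x,y,z]),T
E
python3 - <<'E'
from h import *
P,Q=go(.40,-.42,.24,-.75,5);go(.534,-.257,.20,-.45,5,-1,P,Q)
E
```

```text
step 42mm 4.3deg a0=-1.127
3.62 -1.97 -0.84 -0 -0 -0.075 -1; 3.76 -1.69 -0.84 -0 -0 -0.075 -1; 3.87 -1.4 -0.84 -0 -0 -0.075 -1; 3.97 -1.11 -0.84 -0 -0 -0.075 -1; 4.04 -0.8 -0.84 -0 -0 -0.075 -1
step 43mm 3.4deg a0=-0.750
4.21 -0.26 0.8 0 0 -0.06 -1; 4.22 -0.01 0.8 0 0 -0.06 -1; 4.21 0.24 0.8 0 0 -0.06 -1; 4.19 0.5 0.8 0 0 -0.06 -1; 4.15 0.75 0.8 0 0 -0.06 -1
```

{"name": "jog_arm", "arguments": {
  "rows": "3.6 -2 -0.8 0 0 -0.075 -1; 3.8 -1.7 -0.8 0 0 -0.075 -1; 3.9 -1.4 -0.8 0 0 -0.075 -1; 4 -1.1 -0.8 0 0 -0.075 -1; 4 -0.8 -0.8 0 0 -0.075 -1",
  "force": 20
}}

```text
time: 0.72
position: [0.4025, -0.4175, 0.2399]
tool_rot: [2.878, 1.259, 0.0]
ft_force: [-0.1, -0.2, -0.4]
grip_width: 1.001
grip_force: 0.0
```

{"name": "jog_arm", "arguments": {
  "rows": "4.2 -0.3 0.8 0 0 -0.06 -1; 4.2 0 0.8 0 0 -0.06 -1; 4.2 0.2 0.8 0 0 -0.06 -1; 4.2 0.5 0.8 0 0 -0.06 -1; 4.1 0.7 0.8 0 0 -0.06 -1"
}}

```text
time: 1.35
position: [0.5349, -0.2548, 0.1993]
tool_rot: [2.658, 1.673, 0.0]
ft_force: [0.2, -0.9, -0.7]
grip_width: 1.002
grip_force: 0.0
```

```bash
python3 - <<'E'
from h import *
P,Q=go(.534,-.257,.13,-.45,3);go(.534,-.257,.052,-.45,2,-1,P,Q)
E
```

```text
step 23mm 0.1deg a0=-0.447
-0.08 0 2.31 0 0 0.001 -1; -0.08 0 2.31 0 0 0.001 -1; -0.08 0.01 2.31 0 0 0.001 -1
step 39mm 0.0deg a0=-0.450
0 0 3.9 0 0 0 -1; 0 0 3.9 0 0 0 -1
```

{"name": "jog_arm", "arguments": {
  "rows": "-0.1 0 2.3 0 0 0 -1; -0.1 0 2.3 0 0 0 -1; 0 0 2.3 0 0 0 -1; 0 0 3.9 0 0 0 -1; 0 0 3.9 0 0 0 -1"
}}

```text
time: 1.98
position: [0.5335, -0.258, 0.0516]
tool_rot: [2.66, 1.67, 0.001]
ft_force: [-0.2, 0.2, 0.2]
grip_width: 0.999
grip_force: 0.0
```

{"name": "jog_arm", "arguments": {
  "rows": "0 0 0 0 0 0 -1; 0 0 0 0 0 0 0; 0 0 0 0 0 0 0.4; 0 0 0 0 0 0 1; 0 0 0 0 0 0 1",
  "force": 20
}}

```text
time: 2.6
position: [0.533, -0.2595, 0.0528]
tool_rot: [2.662, 1.666, 0.001]
ft_force: [-1.8, 0.6, 2.0]
grip_width: 0.632
grip_force: 0.7
```

{"name": "jog_arm", "arguments": {
  "rows": "0 0 0 0 0 0 1; 0 0 0 0 0 0 1; 0 0 0 0 0 0 1",
  "force": 20
}}

```text
time: 2.98
position: [0.5325, -0.2592, 0.0524]
tool_rot: [-2.663, -1.667, 0.0]
ft_force: [-3.2, 0.9, 5.2]
grip_width: 0.567
grip_force: 20.0
```

```bash
python3 - <<'E'
from h import *
P,Q=go(.533,-.259,.32,-.45,5,1);P,Q=go(.533,.0,.32,-.25,5,1,P,Q);go(.611,.318,.32,-.057,6,1,P,Q)
E
```

```text
step 54mm 0.0deg a0=-0.452
0.01 0.01 -5.35 -0 0 -0 1; 0.01 0.01 -5.35 -0 0 -0 1; 0.01 0.01 -5.35 -0 0 -0 1; 0.01 0.01 -5.35 -0 0 -0 1; 0.01 0.01 -5.35 -0 0 -0 1
step 52mm 2.3deg a0=-0.450
4.66 -2.25 0 0 0 -0.04 1; 4.75 -2.06 0 0 0 -0.04 1; 4.83 -1.87 0 0 0 -0.04 1; 4.9 -1.68 0 0 0 -0.04 1; 4.96 -1.48 0 0 0 -0.04 1
step 55mm 1.8deg a0=-0.250
5.46 -0.05 0 0 0 -0.032 1; 5.46 0.12 0 0 0 -0.032 1; 5.45 0.3 0 0 0 -0.032 1; 5.44 0.47 0 0 0 -0.032 1; 5.42 0.65 0 0 0 -0.032 1; 5.39 0.82 0 0 0 -0.032 1
```

{"name": "jog_arm", "arguments": {
  "rows": "0 0 -2 0 0 0 1; 0 0 -5 0 0 0 1; 0 0 -6 0 0 0 1; 0 0 -6 0 0 0 1; 0 0 -6 0 0 0 1"
}}

```text
time: 3.6
position: [0.5324, -0.259, 0.3047]
tool_rot: [2.662, 1.667, 0.001]
ft_force: [0.9, -0.9, -3.3]
grip_width: 0.565
grip_force: 20.0
```

{"name": "jog_arm", "arguments": {
  "rows": "3 -1.3 -1.8 0 0 -0.04 1; 4.8 -2.2 0 0 0 -0.04 1; 5.2 -2.2 0 0 0 -0.04 1; 5.3 -1.9 0 0 0 -0.04 1; 5.4 -1.7 0 0 0 -0.04 1"
}}

```text
time: 4.22
position: [0.5291, -0.0014, 0.3196]
tool_rot: [-2.48, -1.928, 0.001]
ft_force: [1.3, -0.0, -2.6]
grip_width: 0.563
grip_force: 20.0
```

```bash
python3 - <<'E'
from h import *
go(.611,.318,.30,-.057,6,1)
E
```

```text
step 55mm 1.8deg a0=-0.249
5.5 0.01 0.33 -0 0 -0.032 1; 5.49 0.19 0.33 -0 0 -0.032 1; 5.48 0.36 0.33 -0 0 -0.032 1; 5.47 0.54 0.33 -0 0 -0.032 1; 5.45 0.71 0.33 -0 0 -0.032 1; 5.42 0.89 0.33 -0 0 -0.032 1
```

{"name": "jog_arm", "arguments": {
  "rows": "5.5 0 0 0 0 -0.032 1; 5.5 0.2 0 0 0 -0.032 1; 5.5 0.4 0.3 0 0 -0.032 1; 5.5 0.5 0.3 0 0 -0.032 1; 5.4 0.7 0.4 0 0 -0.032 1"
}}

```text
time: 4.85
position: [0.5984, 0.2641, 0.3096]
tool_rot: [-2.318, -2.119, 0.001]
ft_force: [0.9, -0.6, -2.1]
grip_width: 0.568
grip_force: 20.0
```

{"name": "jog_arm", "arguments": {
  "rows": "5.4 0.9 1 0 0 -0.032 1; 0 0 0 0 0 0 1; 0 0 0 0 0 0 1"
}}

```text
time: 5.22
position: [0.6121, 0.3151, 0.2992]
tool_rot: [-2.285, -2.156, 0.003]
ft_force: [1.0, -1.3, -2.5]
grip_width: 0.563
grip_force: 20.0
```

```bash
python3 - <<'E'
from h import *
go(.611,.318,.17,-.057,3,1)
E
```

```text
step 43mm 0.0deg a0=-0.058
0.1 -0.04 4.31 -0.001 0 -0 1; 0.1 -0.04 4.31 -0.001 0 -0 1; 0.09 -0.04 4.31 -0.001 0 -0 1
```

{"name": "jog_arm", "arguments": {
  "rows": "0.1 0 4.3 0 0 0 1; 0.1 0 4.3 0 0 0 1; 0.1 -0.1 3.6 0 0 0 1; 0 0 0.7 0 0 0 1; 0 0 0 0 0 0 1"
}}

```text
time: 5.85
position: [0.6129, 0.3167, 0.1723]
tool_rot: [2.288, 2.151, 0.001]
ft_force: [0.1, -0.5, -2.8]
grip_width: 0.566
grip_force: 20.0
```

```bash
python3 - <<'E'
from h import *
from bench import ctrl, imaging
import pickle
d={n:imaging.get_image(n) for n in("scene","top")};pickle.dump(d,open("d1.pkl","wb"))
a=cv2.resize(d["top"]["img"][125:215,110:230],None,fx=4,fy=4,interpolation=2)
b=cv2.resize(d["scene"]["img"][140:230,300:400],None,fx=4,fy=4,interpolation=2)
cv2.imwrite("pics/c.png",cv2.hconcat([a[:360,:],b[:360,:320]]));print(ctrl.get_state()["position"])
E
```

```text
[0.61330007 0.31791497 0.17354389]
```

View pics/c.png

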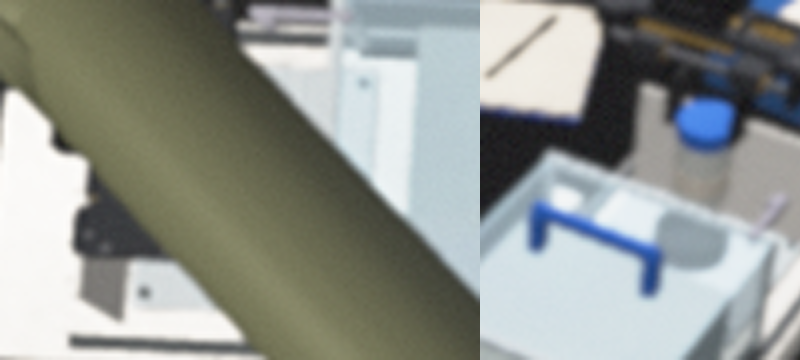

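The scene half shows the jar held upright with its lid at about (356,170), and the nest through the clear hood at about (353,199). The arm hides the nest in the top view.

```bash
python3 - <<'E'
from h import *
import pickle
d=pickle.load(open("d1.pkl","rb"));s=d["scene"];d0=pickle.load(open("d0.pkl","rb"))
b=[b for b in blobs(s["img"],(105,130,60),(128,255,255)) if 345<b[0][0]<368 and 155<b[0][1]<185]
for c,st,_ in b: print(c,st,plane(s,*c,.1735-.052+.077))
for k,S in(("0",d0["scene"]),("1",s)):
    g=cv2.GaussianBlur(S["img"].max(2),(3,3),0)
    print(g[185:212:2,338:370:2])
    m=np.zeros_like(g);m[183:214,336:372]=(g[183:214,336:372]<142);n,l,st,cc=cv2.connectedComponentsWithStats(m)
    for i in range(1,n):
        if st[i,4]>40:print(k,st[i],cc[i],plane(S,*cc[i],.086),plane(S,*cc[i],.076),tri(ray(S,*cc[i]),ray(d0["top"],166.75,170.1)))
E
```

```text
[356.4 169.9] [348 164  16  13 159] [0.61131113 0.32634047 0.1985    ]
[[193 182 170 165 162 161 162 162 163 162 164 165 164 165 165 165]
 [220 216 208 198 184 170 164 164 164 163 164 165 165 164 165 165]
 [235 230 223 221 215 206 191 179 170 165 163 164 165 164 164 164]
 [242 240 237 230 217 213 213 213 199 181 166 165 166 165 165 165]
 [242 242 241 228 196 183 191 202 209 211 194 190 186 176 167 167]
 [243 242 238 206 169 165 168 174 186 197 203 213 215 211 194 182]
 [241 241 233 192 167 167 168 169 169 171 176 187 209 222 215 201]
 [230 236 227 186 170 171 170 171 170 169 167 174 213 233 220 201]
 [189 207 210 183 168 169 170 169 168 168 166 176 221 240 235 227]
 [176 167 171 162 161 164 165 165 164 163 163 187 230 241 241 238]
 [212 175 149 145 166 173 167 165 165 166 179 214 238 242 241 233]
 [223 183 140 145 198 210 201 197 202 209 224 237 241 241 237 214]
 [221 175 136 152 212 228 227 228 233 237 240 241 242 239 223 192]
 [220 172 138 164 218 228 228 229 231 233 236 239 240 228 202 182]]
[[194 183 172 166 161 151 149 153 154 148 145 138 150 164 166 166]
 [220 217 209 199 183 160 150 153 154 148 141 137 152 165 166 166]
 [235 230 223 221 215 199 176 163 155 145 137 141 158 165 166 164]
 [242 241 237 231 218 212 207 203 187 166 149 154 164 166 165 165]
 [243 242 241 229 197 183 190 201 207 208 192 190 187 176 168 167]
 [243 242 238 206 170 165 168 174 186 197 203 212 215 211 194 182]
 [241 242 234 193 168 168 169 169 169 171 176 188 210 222 216 202]
 [230 236 227 187 170 171 172 171 170 169 166 174 214 233 220 202]
 [190 208 211 183 168 169 170 169 169 168 166 176 221 240 235 227]
 [177 168 171 163 162 164 165 164 164 163 163 187 230 241 241 239]
 [213 176 149 146 167 173 166 165 165 167 180 214 238 242 241 234]
 [223 183 140 146 199 210 201 198 202 209 224 237 241 242 237 215]
 [222 176 136 152 213 228 228 229 233 238 240 241 242 239 222 191]
 [221 173 138 164 218 229 228 229 231 234 237 240 240 228 202 182]]
```

```bash
python3 - <<'E'
from h import *
import pickle
d0=pickle.load(open("d0.pkl","rb"));S=d0["scene"]
g=cv2.GaussianBlur(S["img"].max(2),(3,3),0)
m=np.zeros_like(g);m[192:210,343:366]=(g[192:210,343:366]<190);n,l,st,cc=cv2.connectedComponentsWithStats(m)
i=1+st[1:,4].argmax();c=cc[i];print(st[i],c)
print(plane(S,*c,.086),plane(S,*c,.078),tri(ray(S,*c),ray(d0["top"],166.75,170.1)))
# nest in top view: edges of dark disc at subpixel, expected projections
t=d0["top"];f=210/np.tan(np.radians(t["vertical_fov"])/2)
def proj(p):
    q=R.from_rotvec(t["orientation"]).inv().apply(np.array(p)-t["origin"]);return q[...,:2]/q[...,2:]*f+[t["cx"],t["cy"]]
a=np.linspace(0,2*np.pi,60)
for r,z in((.034,.086),(.0275,.086),(.0275,.066)):
    e=proj(np.c_[.6115+r*np.cos(a),.3175+r*np.sin(a),z+0*a]);print(r,z,e.min(0),e.max(0),e.mean(0))
G=t["img"].max(2);print(G[170,150:186]);print(G[153:188,167])
E
```

```text
[343 193  18  17 207] [350.93719807 200.65217391]
[0.61572244 0.29712223 0.086     ] [0.6124666 0.3064    0.078    ] (array([0.61158551, 0.31788438, 0.07045294]), np.float64(0.006386373292665327))
0.034 0.086 [153.53972397 157.35022465] [179.28770323 182.4854882 ] [166.42681142 169.69084946]
0.0275 0.086 [156.0034675  159.73763205] [176.82863848 180.06752108] [166.42652925 169.72257383]
0.0275 0.066 [157.6133052  161.48345103] [178.15496315 181.54675798] [167.89427694 171.33766111]
[218 220 214 185 121  68  50  53  59  59  61  60  61  62  60  61  61  61
  62  62  60  62  63  61  64  65  64  60  61  91 157 203 220 218 218 218]
[221 221 222 202 152  92  58  57  59  62  61  62  60  61  59  60  63  61
  60  62  60  62  60  59  61  60  59  60  56  83 148 204 222 220 219]
```

```bash
python3 - <<'E'
from h import *
go(.611,.315,.145,-.057,3,1)
E
```

```text
step 10mm 0.1deg a0=-0.061
-0.1 -0.07 0.95 0.001 -0.001 -0.001 1; -0.1 -0.07 0.95 0.001 -0.001 -0.001 1; -0.1 -0.07 0.95 0.001 -0.001 -0.001 1
```

{"name": "jog_arm", "arguments": {
  "rows": "-0.1 -0.1 1 0 0 0 1; -0.1 -0.1 1 0 0 0 1; -0.1 0 0.8 0 0 0 1; 0 0 0 0 0 0 1; 0 0 0 0 0 0 1"
}}

```text
time: 6.58
position: [0.6101, 0.3149, 0.1431]
tool_rot: [-2.287, -2.154, -0.0]
ft_force: [-0.5, -0.5, -1.9]
grip_width: 0.563
grip_force: 20.0
```

{"name": "jog_arm", "arguments": {
  "rows": "0 0 0.3 0 0 0 1; 0 0 0.3 0 0 0 1; 0 0 0.3 0 0 0 1; 0 0 0.2 0 0 0 1; 0 0 0 0 0 0 1"
}}

```text
time: 7.2
position: [0.6109, 0.3153, 0.1359]
tool_rot: [2.286, 2.152, 0.005]
ft_force: [-2.5, -2.8, 11.8]
grip_width: 0.569
grip_force: 20.3
```

```bash
python3 - <<'E'
from bench import ctrl
s=ctrl.get_state();print(s["position"],s["ft_force"],s["torque"],s["tool_rot"])
E
```

```text
[0.61086026 0.31526305 0.13594957] [-2.5166265  -2.82245007 11.81180614] [-0.59919517  1.01749454  0.08613513] [2.2861909  2.15233153 0.00458112]
```

{"name": "jog_arm", "arguments": {
  "rows": "0 0 -0.4 0 0 0 1; 0 0 -0.4 0 0 0 1; 0 0 0 0 0 0 1; 0 0 0 0 0 0 1"
}}

```text
time: 7.7
position: [0.6097, 0.3146, 0.1394]
tool_rot: [-2.287, -2.154, 0.001]
ft_force: [0.3, -1.0, -3.7]
grip_width: 0.563
grip_force: 20.0
```

```bash
python3 - <<'E'
from h import *
from bench import ctrl, imaging
import pickle
s=ctrl.get_state();print(s["position"],s["ft_force"],s["torque"],s["tool_rot"],s["grip_width"])
S=imaging.get_image("scene");pickle.dump(S,open("d2.pkl","wb"))
cv2.imwrite("pics/d.png",cv2.resize(S["img"][145:225,310:400],None,fx=7,fy=7,interpolation=2))
E
```

```text
[0.60972349 0.31461426 0.13937842] [ 0.29738581 -1.0315505  -3.66107163] [-0.02964748 -0.0962983  -0.00833805] [-2.28679469e+00 -2.15369918e+00  1.44182832e-03] 0.5630989814968922
```

View pics/d.png

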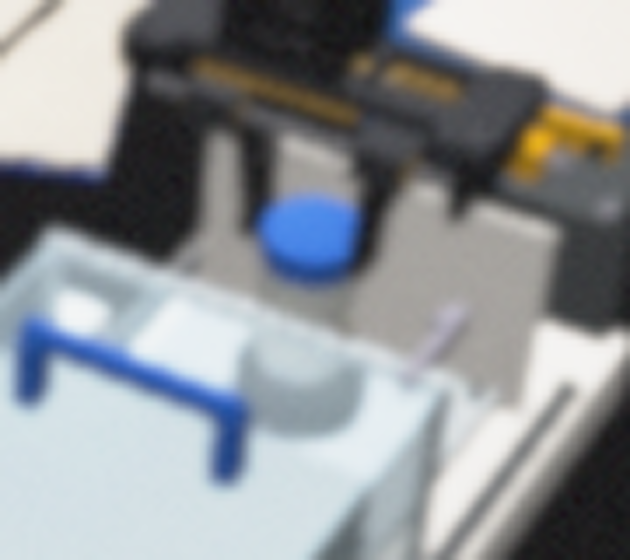

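The lid is at about (355,179), with the jar upright just above the nest rim seen through the hood. The moment points to contact on the jar's −x side, so I shift +x and a little +y, then probe again.

{"name": "jog_arm", "arguments": {
  "rows": "0.15 0.35 0 0 0 0 1; 0 0 0.2 0 0 0 1; 0 0 0.2 0 0 0 1; 0 0 0.2 0 0 0 1; 0 0 0 0 0 0 1"
}}

```text
time: 8.38
position: [0.6138, 0.3162, 0.1364]
tool_rot: [2.286, 2.153, 0.002]
ft_force: [-2.5, -2.3, 7.0]
grip_width: 0.562
grip_force: 20.1
```

```bash
python3 - <<'E'
from bench import ctrl
s=ctrl.get_state();print(s["position"],s["ft_force"],s["torque"],s["tool_rot"])
E
```

```text
[0.61383397 0.31622376 0.13640877] [-2.53650756 -2.32017329  7.02832755] [-5.32994495e-01  5.45060497e-01 -4.30141729e-04] [2.28636113e+00 2.15292271e+00 1.94512645e-03]
```

{"name": "jog_arm", "arguments": {
  "rows": "0 0 -0.3 0 0 0 1; 0.3 0 0 0 0 0 1; 0 0 0.2 0 0 0 1; 0 0 0.2 0 0 0 1; 0 0 0.2 0 0 0 1"
}}

```text
time: 9.0
position: [0.6143, 0.3193, 0.1366]
tool_rot: [2.286, 2.152, 0.003]
ft_force: [-7.8, -7.8, 26.7]
grip_width: 0.563
grip_force: 20.3
```

```bash
python3 - <<'E'
from bench import ctrl
s=ctrl.get_state();print(s["position"],s["ft_force"],s["torque"],s["tool_rot"])
E
```

```text
[0.61425527 0.31933793 0.13662545] [-7.8309751  -7.81440698 26.70356032] [-1.55563267  1.91801952  0.05754283] [2.28574374 2.15185009 0.00322525]
```

{"name": "jog_arm", "arguments": {
  "rows": "0 0 -0.4 0 0 0 1; 0 0 -0.3 0 0 0 1; 0 0 0 0 0 0 1"
}}

```text
time: 9.38
position: [0.6136, 0.3192, 0.1373]
tool_rot: [-2.287, -2.154, 0.001]
ft_force: [-0.4, -0.1, 0.4]
grip_width: 0.563
grip_force: 20.0
```

```bash
python3 - <<'E'
from h import *
from bench import ctrl, imaging
import pickle
s=ctrl.get_state();print(s["position"],s["ft_force"],s["torque"],s["tool_rot"],s["grip_width"])
S=imaging.get_image("scene");pickle.dump(S,open("d3.pkl","wb"))
f=210/np.tan(np.radians(S["vertical_fov"])/2)
def proj(p):
    q=R.from_rotvec(S["orientation"]).inv().apply(np.array(p)-S["origin"]);return q[...,:2]/q[...,2:]*f+[S["cx"],S["cy"]]
d0=pickle.load(open("d0.pkl","rb"))["scene"]
for n,I,p in(("0",d0,[.533,-.259,.0524]),("1",pickle.load(open("d1.pkl","rb"))["scene"],[.6133,.3179,.1735]),("2",pickle.load(open("d2.pkl","rb")),[.6097,.3146,.1394]),("3",S,s["position"])):
    e=proj(np.array(p)+[0,0,.025])
    b=[b for b in blobs(I["img"],(105,130,60),(128,255,255)) if np.linalg.norm(b[0]-e)<15]
    for c in b: print(n,"pred",e,"seen",c[0],"diff",c[0]-e,c[1])
p=np.array(s["position"]);print("px per +1cm x,y,z:",[proj(p+.01*v)-proj(p) for v in np.eye(3)])
g=cv2.GaussianBlur(S["img"],(3,3),0)
cv2.imwrite("pics/e.png",cv2.resize(S["img"][150:220,310:400],None,fx=8,fy=8,interpolation=2))
E
```

```text
[0.61360911 0.31916859 0.13725629] [-0.43735385 -0.11036898  0.393206  ] [-0.15660621 -0.0870467  -0.04559389] [-2.28654175e+00 -2.15381376e+00  6.63838788e-04] 0.5633299976286203
0 pred [241.23817768 304.94782787] seen [241.8 302.8] diff [ 0.56182232 -2.14782787] [232 294  21  19 298]
1 pred [355.95216145 171.33595222] seen [356.4 169.9] diff [ 0.44783855 -1.43595222] [348 164  16  13 159]
2 pred [353.56659304 179.65038063] seen [354.  178.6] diff [ 0.43340696 -1.05038063] [346 174  16  11 141]
3 pred [355.09280827 179.79702634] seen [355.3 178.7] diff [ 0.20719173 -1.09702634] [348 174  15  11 137]
px per +1cm x,y,z: [array([2.67330682, 0.87359312]), array([ 1.14892077, -1.51965849]), array([ 0.29136637, -2.29733872])]
```

```bash
cat >> h.py <<'E'
def avg(n=12):
    from bench import ctrl,imaging
    L=[]
    for _ in range(n):
        imaging.get_image("scene");s=ctrl.get_state();L.append(np.r_[s["position"],s["ft_force"],s["torque"]])
    L=np.array(L);print("p",L[:,:3].mean(0).round(4),"F",L[:,3:6].mean(0).round(2),"T",L[:,6:].mean(0).round(3),"sd",L[:,3:].std(0).round(2));return L.mean(0)
E
python3 -c "
from h import *
avg()"
```

```text
p [0.6135 0.3191 0.1375] F [-0.06 -0.11 -1.92] T [-0.053 -0.129 -0.006] sd [0.38 0.45 0.76 0.05 0.04 0.02]
```

{"name": "jog_arm", "arguments": {
  "rows": "0 0 0.2 0 0 0 1; 0 0 0 0 0 0 1; 0 0 0 0 0 0 1"
}}

```text
time: 10.4
position: [0.6138, 0.3193, 0.137]
tool_rot: [2.287, 2.154, 0.001]
ft_force: [-1.6, -0.8, 5.8]
grip_width: 0.568
grip_force: 20.0
```

```bash
python3 -c "
from h import *
avg()"
```

```text
p [0.6138 0.3193 0.137 ] F [-2.67 -1.5   5.64] T [-0.342  0.531  0.014] sd [0.59 0.48 0.38 0.03 0.03 0.02]
```

{"name": "jog_arm", "arguments": {
  "rows": "-0.1 0 0 0 0 0 1; 0 0 0 0 0 0 1; 0 0 0 0 0 0 1"
}}

```text
time: 11.38
position: [0.6138, 0.3183, 0.1368]
tool_rot: [2.287, 2.154, 0.001]
ft_force: [-0.8, -1.4, 5.5]
grip_width: 0.563
grip_force: 20.0
```

```bash
python3 -c "
from h import *
avg()"
```

```text
p [0.6138 0.3183 0.1368] F [-2.42 -1.53  6.11] T [-0.263  0.507  0.03 ] sd [0.59 0.54 0.41 0.03 0.02 0.03]
```

{"name": "jog_arm", "arguments": {
  "rows": "-0.15 0 0 0 0 0 1; 0 0 0 0 0 0 1; 0 0 0 0 0 0 1"
}}

```text
time: 12.35
position: [0.6137, 0.3168, 0.1365]
tool_rot: [2.287, 2.154, 0.001]
ft_force: [-1.7, -0.6, 6.1]
grip_width: 0.57
grip_force: 20.0
```

{"name": "jog_arm", "arguments": {
  "rows": "-0.15 0 0 0 0 0 1; 0 0 0 0 0 0 1; 0 0 0 0 0 0 1"
}}

```text
time: 12.72
position: [0.6135, 0.3152, 0.1361]
tool_rot: [-2.287, -2.154, -0.0]
ft_force: [-2.0, -1.0, 4.9]
grip_width: 0.562
grip_force: 20.0
```

{"name": "jog_arm", "arguments": {
  "rows": "-0.15 0 0 0 0 0 1; 0 0 0 0 0 0 1; 0 0 0 0 0 0 1"
}}

```text
time: 13.1
position: [0.6134, 0.3135, 0.1358]
tool_rot: [-2.287, -2.154, 0.0]
ft_force: [-0.9, -0.8, 2.5]
grip_width: 0.568
grip_force: 20.0
```

{"name": "jog_arm", "arguments": {
  "rows": "-0.15 0 0 0 0 0 1; 0 0 0 0 0 0 1; 0 0 0 0 0 0 1"
}}

```text
time: 13.48
position: [0.6132, 0.3112, 0.135]
tool_rot: [2.287, 2.153, -0.003]
ft_force: [-0.1, -0.4, -2.9]
grip_width: 0.564
grip_force: 20.0
```

```bash
python3 -c "
from h import *
avg()"
```

```text
p [0.6132 0.3119 0.1357] F [ 0.03  0.04 -2.79] T [-0.037 -0.103 -0.005] sd [0.44 0.55 0.45 0.04 0.03 0.03]
```

{"name": "jog_arm", "arguments": {
  "rows": "-0.1 0 0.2 0 0 0 1; 0 0 0.2 0 0 0 1; 0 0 0 0 0 0 1"
}}

```text
time: 14.45
position: [0.6135, 0.3105, 0.1342]
tool_rot: [2.287, 2.152, 0.0]
ft_force: [-3.0, -3.5, 7.8]
grip_width: 0.569
grip_force: 20.1
```

```bash
python3 -c "
from h import *
avg(8)"
```

```text
p [0.6136 0.3106 0.1343] F [-2.55 -3.78  7.46] T [-0.715  0.752  0.066] sd [0.35 0.49 0.64 0.02 0.02 0.02]
```

{"name": "jog_arm", "arguments": {
  "rows": "-0.15 -0.1 0 0 0 0 1; 0 0 0 0 0 0 1; 0 0 0 0 0 0 1"
}}

```text
time: 15.22
position: [0.6132, 0.3092, 0.1337]
tool_rot: [2.287, 2.152, 0.002]
ft_force: [-1.3, -3.2, 6.5]
grip_width: 0.564
grip_force: 20.1
```

{"name": "jog_arm", "arguments": {
  "rows": "-0.1 -0.1 0.1 0 0 0 1; 0 0 0 0 0 0 1; 0 0 0 0 0 0 1"
}}

```text
time: 15.6
position: [0.613, 0.3081, 0.1332]
tool_rot: [2.286, 2.15, 0.005]
ft_force: [-0.2, -3.5, 7.7]
grip_width: 0.567
grip_force: 20.0
```

```bash
python3 -c "
from h import *
avg(8)
from bench import imaging
S=imaging.get_image('scene')['img']
cv2.imwrite('pics/f.png',cv2.resize(S[150:220,310:400],None,fx=8,fy=8,interpolation=2))"
```

```text
p [0.613  0.3081 0.1332] F [-0.27 -3.03  7.9 ] T [-0.588 -0.051  0.011] sd [0.39 0.47 0.43 0.03 0.03 0.02]
```

View pics/f.png

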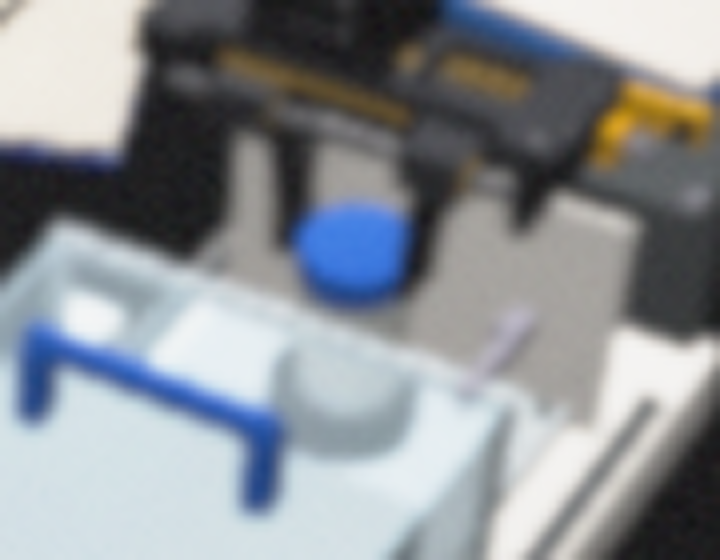

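The lid at about (354,181.5) now looks more face-on than before. The jar's foot stuck on the rim and the jar pivoted in the pads. I'll lift it, set it flat on open bench to straighten it, centre it with two squeezes a quarter turn apart, then try again.

{"name": "jog_arm", "arguments": {
  "rows": "0 0 -3 0 0 0 1; 0 0 -5 0 0 0 1; 0 0 -6 0 0 0 1; 0 0 -5 0 0 0 1; 0 0 0 0 0 0 1",
  "force": 30
}}

```text
time: 16.68
position: [0.6123, 0.3107, 0.3257]
tool_rot: [2.286, 2.153, 0.013]
ft_force: [-0.5, 0.6, -2.3]
grip_width: 0.563
grip_force: 30.0
```

```bash
python3 - <<'E'
from h import *
from bench import imaging
import pickle
S=imaging.get_image("scene");b=[b for b in blobs(S["img"],(105,130,60),(128,255,255)) if 330<b[0][0]<380 and 100<b[0][1]<180]
print([(x[0],x[1]) for x in b])
P,Q=go(.50,.13,.325,-.7,5,1);P,Q=go(.45,-.08,.30,-1.57,5,1,P,Q);go(.45,-.08,.08,-1.57,5,1,P,Q)
d=pickle.load(open("d0.pkl","rb"))
t=d["top"]
for n,u,v in(("y1",347,207),("y2",374,161),("amber",376,246),("green",428,207)):print(n,plane(t,u,v,.08).round(3))
E
```

```text
[(array([371.8, 160.2]), array([356, 151,  31,  20, 301], dtype=int32))]
step 42mm 7.3deg a0=-0.059
-3.72 -2.01 -0.07 0 -0.001 0.128 1; -3.95 -1.52 -0.06 0 -0.001 0.128 1; -4.11 -1 -0.06 0 -0.001 0.128 1; -4.2 -0.47 -0.06 0 -0.001 0.128 1; -4.23 0.07 -0.06 0 -0.001 0.128 1
step 43mm 10.0deg a0=-0.700
-3.86 1.94 0.5 0 0 0.174 1; -3.46 2.58 0.5 0 0 0.174 1; -2.96 3.14 0.5 0 0 0.174 1; -2.38 3.61 0.5 0 0 0.174 1; -1.72 3.96 0.5 0 0 0.174 1
step 44mm 0.0deg a0=-1.570
0 0 4.4 0 0 0 1; 0 0 4.4 0 0 0 1; 0 0 4.4 0 0 0 1; 0 0 4.4 0 0 0 1; 0 0 4.4 0 0 0 1
y1 [ 0.509 -0.158  0.08 ]
y2 [ 0.632 -0.234  0.08 ]
amber [ 0.405 -0.231  0.08 ]
green [ 0.507 -0.372  0.08 ]
```

{"name": "jog_arm", "arguments": {
  "rows": "-3.7 -2 0 0 0 0.128 1; -4 -1.5 0 0 0 0.128 1; -4.1 -1 0 0 0 0.128 1; -4.2 -0.5 0 0 0 0.128 1; -4.2 0 0 0 0 0.128 1"
}}

```text
time: 17.35
position: [0.4975, 0.1276, 0.3183]
tool_rot: [-2.851, -1.317, 0.006]
ft_force: [-0.2, -1.1, -2.3]
grip_width: 0.564
grip_force: 30.0
```

{"name": "jog_arm", "arguments": {
  "rows": "-3.9 1.9 0 0 0 0.174 1; -3.5 2.6 0 0 0 0.174 1; -3 3.1 0 0 0 0.174 1; -2.4 3.6 0 0 0 0.174 1; -1.7 4 0 0 0 0.174 1"
}}

```text
time: 17.98
position: [0.4463, -0.0826, 0.3185]
tool_rot: [-3.141, 0.009, 0.005]
ft_force: [1.0, -0.2, -2.6]
grip_width: 0.563
grip_force: 30.0
```

```bash
python3 - <<'E'
from h import *
P,Q=go(.435,-.105,.13,-1.57,5,1);P,Q=go(.435,-.105,.05,-1.57,5,1,P,Q)
E
```

```text
step 38mm 0.1deg a0=-1.576
-0.21 0.45 3.77 -0 0.001 -0.001 1; -0.21 0.45 3.77 -0 0.001 -0.001 1; -0.22 0.45 3.77 -0 0.001 -0.001 1; -0.22 0.45 3.77 -0 0.001 -0.001 1; -0.22 0.45 3.77 -0 0.001 -0.001 1
step 16mm 0.0deg a0=-1.570
0 0 1.6 0 0 0 1; 0 0 1.6 0 0 0 1; 0 0 1.6 0 0 0 1; 0 0 1.6 0 0 0 1; 0 0 1.6 0 0 0 1
```

{"name": "jog_arm", "arguments": {
  "rows": "-0.2 0.5 3.8 0 0 0 1; -0.2 0.5 3.8 0 0 0 1; -0.2 0.4 3.8 0 0 0 1; -0.2 0.4 3.8 0 0 0 1; -0.2 0.4 3.8 0 0 0 1"
}}

```text
time: 18.6
position: [0.4358, -0.1031, 0.1275]
tool_rot: [-3.141, -0.0, 0.005]
ft_force: [-0.2, -0.8, -3.8]
grip_width: 0.564
grip_force: 30.0
```

{"name": "jog_arm", "arguments": {
  "rows": "0 0 3 0 0 0 1; 0 0 2 0 0 0 1; 0 0 1 0 0 0 1; 0 0 0.7 0 0 0 1; 0 0 0.5 0 0 0 1",
  "force": 10
}}

```text
time: 19.23
position: [0.438, -0.1033, 0.0589]
tool_rot: [3.141, 0.001, 0.0]
ft_force: [0.3, 0.6, -2.1]
grip_width: 0.568
grip_force: 10.0
```

{"name": "jog_arm", "arguments": {
  "rows": "0 0 0.5 0 0 0 1; 0 0 0.5 0 0 0 1; 0 0 0 0 0 0 1"
}}

```text
time: 19.6
position: [0.4421, -0.1032, 0.0518]
tool_rot: [3.14, 0.002, 0.012]
ft_force: [2.6, 1.9, 6.7]
grip_width: 0.57
grip_force: 10.0
```

{"name": "jog_arm", "arguments": {
  "rows": "0 0 0.2 0 0 0 1; 0 0 0.1 0 0 0 1; 0 0 -0.2 0 0 0 0; 0 0 0 0 0 0 -0.38; 0 0 0 0 0 0 -0.38"
}}

```text
time: 20.23
position: [0.4376, -0.1035, 0.0479]
tool_rot: [3.141, 0.001, -0.001]
ft_force: [0.8, 0.5, -0.6]
grip_width: 0.667
grip_force: 0.0
```

```bash
python3 - <<'E'
from h import *
from bench import imaging
S=imaging.get_image("scene");print([(x[0],x[1]) for x in blobs(S["img"],(105,130,60),(128,255,255)) if 60<x[1][4]<400])
cv2.imwrite("pics/g.png",cv2.resize(S["img"][230:320,160:270],None,fx=6,fy=6,interpolation=2))
go(.445,-.104,.05,-.06,9,-.38)
E
```

```text
[(array([156.1, 107.1]), array([151,  89,  12,  42, 187], dtype=int32)), (array([328.4, 199.2]), array([313, 191,  32,  22, 129], dtype=int32)), (array([427.7, 208.8]), array([422, 199,  12,  20, 173], dtype=int32)), (array([249.9, 256.8]), array([241, 249,  18,  16, 209], dtype=int32)), (array([128.2, 397.6]), array([111, 374,  36,  46, 354], dtype=int32)), (array([ 85.4, 409.3]), array([ 77, 398,  19,  22, 162], dtype=int32))]
step 1mm 9.6deg a0=-1.570
0.09 0.01 -0.03 -0 0 -0.168 -0.38; 0.08 0.02 -0.03 -0 0 -0.168 -0.38; 0.08 0.03 -0.03 -0 0 -0.168 -0.38; 0.07 0.05 -0.03 -0 0 -0.168 -0.38; 0.06 0.06 -0.03 -0 0 -0.168 -0.38; 0.05 0.07 -0.03 -0 0 -0.168 -0.38; 0.04 0.07 -0.03 -0 0 -0.168 -0.38; 0.03 0.08 -0.03 -0 0 -0.168 -0.38; 0.01 0.08 -0.03 -0 0 -0.168 -0.38
```

View pics/g.png

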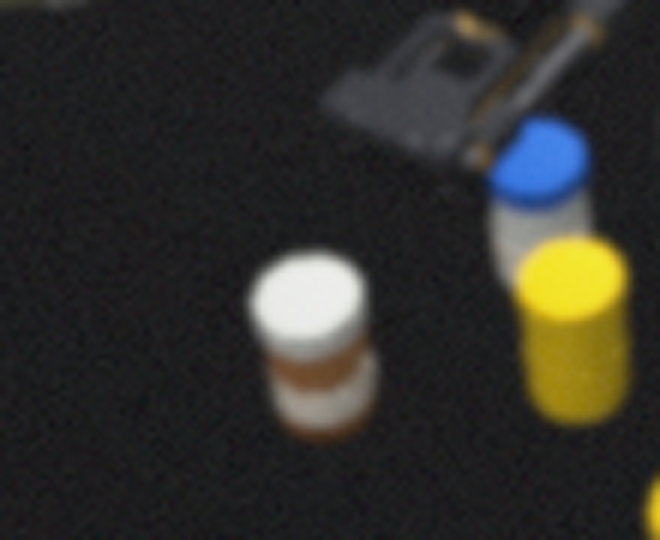

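```bash
python3 - <<'E'
from h import *
from bench import imaging,ctrl
S=imaging.get_image("scene");T=imaging.get_image("top")
for c in((249.9,256.8),(250.5,256)):print(plane(S,*c,.077))
print(plane(S,255.7,269.,0.08),"yellow check .509,-.158", ctrl.get_state()["position"])
f=210/np.tan(np.radians(S["vertical_fov"])/2)
p=np.array(ctrl.get_state()["position"]);q=R.from_rotvec(S["orientation"]).inv().apply(p+[0,0,.025]-S["origin"]);print("pred lid px",q[:2]/q[2]*f+[S["cx"],S["cy"]])
print([(x[0],x[1]) for x in blobs(T["img"],(105,130,60),(128,255,255)) if 60<x[1][4]<400])
cv2.imwrite("pics/i.png",cv2.hconcat([cv2.resize(T["img"][150:290,230:400],None,fx=3,fy=3),cv2.resize(S["img"][190:330,170:270],None,fx=3,fy=3)]))
E
```

```text
[ 0.45232963 -0.09701981  0.077     ]
[ 0.45205732 -0.0933064   0.077     ]
[ 0.49680896 -0.13154386  0.08      ] yellow check .509,-.158 [ 0.43733198 -0.10340397  0.04761539]
pred lid px [244.82369585 257.29393864]
[(array([234.8, 162.1]), array([232, 140,   7,  46, 180], dtype=int32))]
```

View pics/i.png

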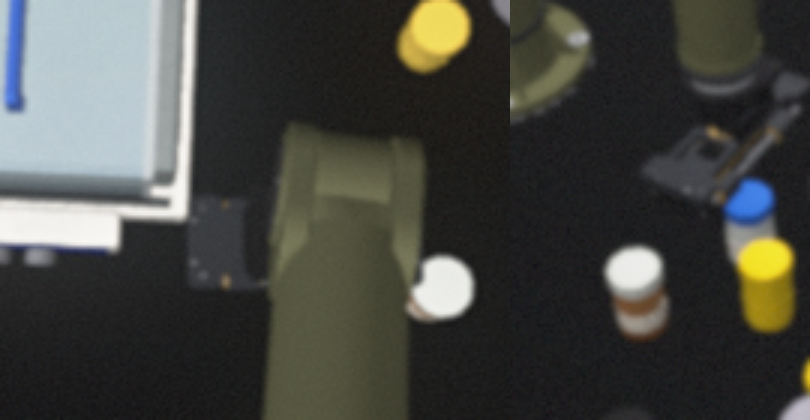

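{"name": "jog_arm", "arguments": {
  "rows": "0 0 -3 0 0 0 -1; 0 0 -4.5 0 0 0 -1; 0.4 0 0 0 0 -0.17 -1; 0.4 0 0 0 0 -0.17 -1; 0 0 0 0 0 0 -1"
}}

```text
time: 21.0
position: [0.4457, -0.1025, 0.1228]
tool_rot: [-3.096, -0.53, 0.001]
ft_force: [0.5, -0.1, -0.4]
grip_width: 0.995
grip_force: 0.0
```

```bash
python3 - <<'E'
from h import *
from bench import imaging,ctrl
S=imaging.get_image("scene")
for x in blobs(S["img"],(105,130,60),(128,255,255)):
  if 60<x[1][4]<400 and 230<x[0][0]<270:print(x[0],x[1],plane(S,*x[0],.077))
print(ctrl.get_state()["joint_positions"])
go(.451,-.104,.125,-.06,7,-1)
E
```

```text
[248.8 256.4] [239 249  20  16 241] [ 0.44844148 -0.09733286  0.077     ]
[ 0.60639536 -0.01902972 -0.43063892  1.9936496  -0.00861579  1.16604574
 -1.05400515]
step 1mm 9.6deg a0=-1.233
0.07 0.05 -0.03 -0 0 -0.168 -1; 0.06 0.06 -0.03 -0 0 -0.168 -1; 0.05 0.07 -0.03 -0 0 -0.168 -1; 0.04 0.07 -0.03 -0 0 -0.168 -1; 0.02 0.08 -0.03 -0 0 -0.168 -1; 0.01 0.08 -0.03 -0 0 -0.168 -1; -0 0.08 -0.03 -0 0 -0.168 -1
```

{"name": "jog_arm", "arguments": {
  "rows": "0.1 0.1 0 0 0 -0.168 -1; 0.1 0.1 0 0 0 -0.168 -1; 0 0.1 0 0 0 -0.168 -1; 0 0.1 0 0 0 -0.168 -1; 0 0.1 0 0 0 -0.168 -1"
}}

```text
time: 21.68
position: [0.4503, -0.1056, 0.1227]
tool_rot: [-2.607, -1.751, 0.001]
ft_force: [0.6, 0.7, -0.5]
grip_width: 0.998
grip_force: 0.0
```

{"name": "jog_arm", "arguments": {
  "rows": "0 0.1 0 0 0 -0.168 -1; 0 0.1 0 0 0 -0.168 -1; 0 0 0 0 0 0 -1"
}}

```text
time: 22.05
position: [0.4523, -0.1062, 0.1227]
tool_rot: [-2.285, -2.155, 0.001]
ft_force: [0.2, -0.6, 0.1]
grip_width: 1.002
grip_force: 0.0
```

```bash
python3 - <<'E'
from h import *
go(.4505,-.1035,.054,-.06,3,-1)
E
```

```text
step 23mm 0.0deg a0=-0.058
0.08 -0.06 2.29 -0 -0 0.001 -1; 0.08 -0.06 2.29 -0 -0 0.001 -1; 0.08 -0.06 2.29 -0 -0 0.001 -1
```

{"name": "jog_arm", "arguments": {
  "rows": "0.1 -0.1 2.3 0 0 0 -1; 0.1 -0.1 2.3 0 0 0 -1; 0.1 0 2.2 0 0 0 -1; 0 0 0 0 0 0 -1; 0 0 0 0 0 0 -1"
}}

```text
time: 22.68
position: [0.4512, -0.1031, 0.0557]
tool_rot: [2.282, 2.158, 0.001]
ft_force: [0.6, -0.6, 1.0]
grip_width: 1.0
grip_force: 0.0
```

```bash
python3 - <<'E'
from h import *
go(.4505,-.1035,.053,-.058,1,-1)
E
```

```text
step 3mm 0.1deg a0=-0.056
-0.04 -0.07 0.27 0.001 0 0.002 -1
```

{"name": "jog_arm", "arguments": {
  "rows": "0 0 0 0 0 0 0; 0 0 0 0 0 0 0; 0 0 0 0 0 0 1; 0 0 0 0 0 0 1; 0 0 0 0 0 0 1",
  "force": 15
}}

```text
time: 23.3
position: [0.4507, -0.103, 0.0551]
tool_rot: [-2.281, -2.161, 0.0]
ft_force: [-0.7, -0.9, 1.3]
grip_width: 0.564
grip_force: 15.0
```

{"name": "jog_arm", "arguments": {
  "rows": "0 0 0 0 0 0 1; 0 0 0 0 0 0 1; 0 0 0 0 0 0 1",
  "force": 45
}}

```text
time: 23.68
position: [0.4507, -0.103, 0.0551]
tool_rot: [-2.281, -2.161, 0.0]
ft_force: [-0.7, 0.8, 1.1]
grip_width: 0.552
grip_force: 45.0
```

{"name": "jog_arm", "arguments": {
  "rows": "0 0 -3 0 0 0 1; 0 0 -6 0 0 0 1; 0 0 -6 0 0 0 1; 0 0 -6 0 0 0 1; 0 0 -6 0 0 0 1"
}}

```text
time: 24.3
position: [0.4503, -0.1028, 0.3263]
tool_rot: [-2.28, -2.16, 0.001]
ft_force: [1.2, 0.4, -3.2]
grip_width: 0.554
grip_force: 45.0
```

```bash
python3 - <<'E'
from h import *
P,Q=go(.53,.12,.325,-.057,5,1);P,Q=go(.6115,.317,.30,-.057,4,1,P,Q);go(.6115,.317,.152,-.057,4,1,P,Q)
E
```

```text
step 47mm 0.0deg a0=-0.054
4.54 1.35 0.02 -0 0 0.001 1; 4.54 1.35 0.02 -0 0 0.001 1; 4.54 1.35 0.02 -0 0 0.001 1; 4.54 1.34 0.03 -0 0 0.001 1; 4.54 1.34 0.03 -0 0 0.001 1
step 54mm 0.0deg a0=-0.057
5.03 1.75 0.63 0 0 0 1; 5.03 1.75 0.63 0 0 0 1; 5.03 1.75 0.63 0 0 0 1; 5.03 1.75 0.63 0 0 0 1
step 37mm 0.0deg a0=-0.057
0 0 3.7 0 0 -0 1; 0 0 3.7 0 0 -0 1; 0 0 3.7 0 0 -0 1; 0 0 3.7 0 0 -0 1
```

{"name": "jog_arm", "arguments": {
  "rows": "4.5 1.3 0 0 0 0 1; 4.5 1.3 0 0 0 0 1; 4.5 1.4 0 0 0 0 1; 4.5 1.4 0 0 0 0 1; 4.5 1.4 0 0 0 0 1"
}}

```text
time: 24.92
position: [0.531, 0.1192, 0.3242]
tool_rot: [-2.281, -2.16, 0.001]
ft_force: [-0.0, -0.5, -3.5]
grip_width: 0.549
grip_force: 45.0
```

{"name": "jog_arm", "arguments": {
  "rows": "5 1.8 0 0 0 0 1; 5 1.7 0.5 0 0 0 1; 5 1.8 1 0 0 0 1; 5 1.7 1 0 0 0 1; 0 0 0 0 0 0 1"
}}

```text
time: 25.55
position: [0.6094, 0.3191, 0.295]
tool_rot: [-2.268, -2.165, 0.007]
ft_force: [-0.5, -0.2, -3.0]
grip_width: 0.555
grip_force: 45.0
```

{"name": "jog_arm", "arguments": {
  "rows": "0 0 4 0 0 0 1; 0 0 4 0 0 0 1; 0 0 4 0 0 0 1; 0 0 2.5 0 0 0 1; 0 0 0 0 0 0 1"
}}

```text
time: 26.18
position: [0.6102, 0.3114, 0.152]
tool_rot: [-2.281, -2.159, 0.009]
ft_force: [0.4, -0.6, -2.1]
grip_width: 0.555
grip_force: 45.0
```

```bash
python3 - <<'E'
from h import *
go(.6115,.317,.146,-.057,1,1);avg(8)
E
```

```text
step 8mm 0.4deg a0=-0.055
0.57 0.1 0.6 -0.005 0.004 0.002 1
p [0.6121 0.314  0.1562] F [ 0.07 -0.08 -2.66] T [ 0.003 -0.093  0.001] sd [0.56 0.54 0.45 0.02 0.03 0.03]
```

{"name": "jog_arm", "arguments": {
  "rows": "0.3 -0.05 0.4 0 0 0 1; 0 0 0.4 0 0 0 1; 0 0 0 0 0 0 1; 0 0 0 0 0 0 1"
}}

```text
time: 27.08
position: [0.6112, 0.3169, 0.1469]
tool_rot: [-2.281, -2.161, 0.0]
ft_force: [0.5, -0.0, -3.6]
grip_width: 0.555
grip_force: 45.0
```

```bash
python3 - <<'E'
from h import *
avg(6)
E
```

```text
p [0.6113 0.317  0.1471] F [-0.06 -0.54 -3.08] T [-0.016 -0.087  0.007] sd [0.26 0.47 0.36 0.05 0.02 0.04]
```

{"name": "jog_arm", "arguments": {
  "rows": "0 0 0.4 0 0 0 1; 0 0 0.4 0 0 0 1; 0 0 0.2 0 0 0 1; 0 0 0 0 0 0 1; 0 0 0 0 0 0 1"
}}

```text
time: 28.0
position: [0.6112, 0.317, 0.1371]
tool_rot: [2.281, 2.161, 0.0]
ft_force: [0.2, -0.5, -3.1]
grip_width: 0.557
grip_force: 45.0
```

```bash
python3 - <<'E'
from h import *
avg(10)
E
```

```text
p [0.6112 0.317  0.1371] F [ 0.04 -0.14 -2.94] T [-0.014 -0.069  0.003] sd [0.34 0.41 0.49 0.03 0.02 0.03]
```

{"name": "jog_arm", "arguments": {
  "rows": "0 0 0.4 0 0 0 1; 0 0 0.4 0 0 0 1; 0 0 0.3 0 0 0 1; 0 0 0.2 0 0 0 1; 0 0 0 0 0 0 1"
}}

```text
time: 29.12
position: [0.6111, 0.3169, 0.1237]
tool_rot: [-2.28, -2.161, 0.001]
ft_force: [0.5, -0.4, -2.4]
grip_width: 0.552
grip_force: 45.0
```

{"name": "jog_arm", "arguments": {
  "rows": "0 0 0.1 0 0 0 1; 0 0 0.1 0 0 0 1; 0 0 0.1 0 0 0 1; 0 0 0 0 0 0 1; 0 0 0 0 0 0 1"
}}

```text
time: 29.75
position: [0.6112, 0.3171, 0.1213]
tool_rot: [2.28, 2.161, 0.0]
ft_force: [-0.4, 0.1, -0.6]
grip_width: 0.551
grip_force: 45.0
```

{"name": "jog_arm", "arguments": {
  "rows": "0 0 0 0 0 0 0; 0 0 0 0 0 0 -0.4; 0 0 0 0 0 0 -0.8; 0 0 0 0 0 0 -0.8; 0 0 -1 0 0 0 -0.8"
}}

```text
time: 30.38
position: [0.6108, 0.3166, 0.1306]
tool_rot: [-2.28, -2.16, 0.002]
ft_force: [-0.6, 0.6, -0.6]
grip_width: 0.875
grip_force: 0.0
```

{"name": "jog_arm", "arguments": {
  "rows": "0 0 -3 0 0 0 -0.8; 0 0 -5 0 0 0 -0.8; 0 0 -6 0 0 0 -0.8; 0 0 -3 0 0 0 -0.8; 0 0 0 0 0 0 -0.8"
}}

```text
time: 31.0
position: [0.612, 0.3183, 0.3054]
tool_rot: [2.279, 2.16, 0.01]
ft_force: [0.0, -0.7, 0.4]
grip_width: 0.898
grip_force: 0.0
```

```bash
python3 - <<'E'
from h import *
from bench import imaging
S=imaging.get_image("scene");T=imaging.get_image("top")
for n,I in(("s",S),("t",T)):
  for x in blobs(I["img"],(105,130,60),(128,255,255)):
    if 60<x[1][4]<400:print(n,x[0],x[1],plane(I,*x[0],.143).round(4))
P,Q=go(.49,.12,.31,.3,6,1)
E
```

```text
s [353.9 183.8] [348 179  13  11 115] [0.6107 0.3205 0.143 ]
s [328.5 199.3] [313 191  32  22 130] [0.5715 0.2006 0.143 ]
s [427.7 208.9] [422 199  12  20 175] [0.8697 0.3151 0.143 ]
s [128.1 397.4] [110 374  37  46 355] [ 0.4931 -0.6169  0.143 ]
s [ 85.3 409.3] [ 77 397  19  23 164] [ 0.4338 -0.681   0.143 ]
t [143.7  80.5] [125  74  36  13 351] [0.8376 0.3704 0.143 ]
t [234.8 162.1] [232 140   7  46 183] [0.6175 0.1327 0.143 ]
step 39mm 3.4deg a0=-0.054
-3.39 -1.84 -0.15 0 0 -0.059 1; -3.27 -2.03 -0.15 0 0 -0.059 1; -3.15 -2.22 -0.15 0 0 -0.059 1; -3.01 -2.41 -0.15 0 0 -0.059 1; -2.86 -2.58 -0.15 0 0 -0.059 1; -2.71 -2.74 -0.15 0 0 -0.059 1
```

```bash
python3 - <<'E'
from h import *
P,Q=go(.598,.083,.30,-.057,5,1);go(.598,.083,.198,-.057,3,1,P,Q)
E
```

```text
step 47mm 0.0deg a0=-0.054
-4.69 -0.01 0.02 0 0 0.001 1; -4.69 -0.01 0.02 0 0 0.001 1; -4.69 -0 0.02 0 0 0.001 1; -4.69 -0 0.02 0 0 0.001 1; -4.69 0 0.02 0 0 0.001 1
step 34mm 0.0deg a0=-0.057
0 0 3.4 0 0 0 1; 0 0 3.4 0 0 0 1; 0 0 3.4 0 0 0 1
```

{"name": "jog_arm", "arguments": {
  "rows": "-4.7 0 0 0 0 0 1; -4.7 0 0 0 0 0 1; -4.7 0 0 0 0 0 1; -4.7 0 0 0 0 0 1; -4.7 0 0 0 0 0 1"
}}

```text
time: 31.72
position: [0.5975, 0.0802, 0.2992]
tool_rot: [-2.28, -2.159, 0.004]
ft_force: [0.2, -0.3, -0.1]
grip_width: 0.415
grip_force: 0.0
```

{"name": "jog_arm", "arguments": {
  "rows": "0 0 0 0 0 0 1; 0 0 3.4 0 0 0 1; 0 0 3.4 0 0 0 1; 0 0 2.4 0 0 0 1; 0 0 0 0 0 0 1"
}}

```text
time: 32.35
position: [0.5963, 0.0829, 0.206]
tool_rot: [-2.276, -2.159, 0.007]
ft_force: [-0.3, -0.2, -0.1]
grip_width: 0.008
grip_force: 0.0
```

```bash
python3 - <<'E'
from h import *
avg(6);go(.598,.083,.197,-.057,1,1)
from bench import imaging
S=imaging.get_image("scene")
cv2.imwrite("pics/j.png",cv2.resize(S["img"][140:270,260:410],None,fx=4.5,fy=4.5,interpolation=2))
E
```

```text
p [0.5987 0.083  0.2096] F [0.01 0.12 0.  ] T [ 0.006 -0.094 -0.024] sd [0.4  0.67 0.27 0.02 0.02 0.02]
step 13mm 0.2deg a0=-0.054
0.02 -0.12 1.32 0.002 -0 0.003 1
```

View pics/j.png

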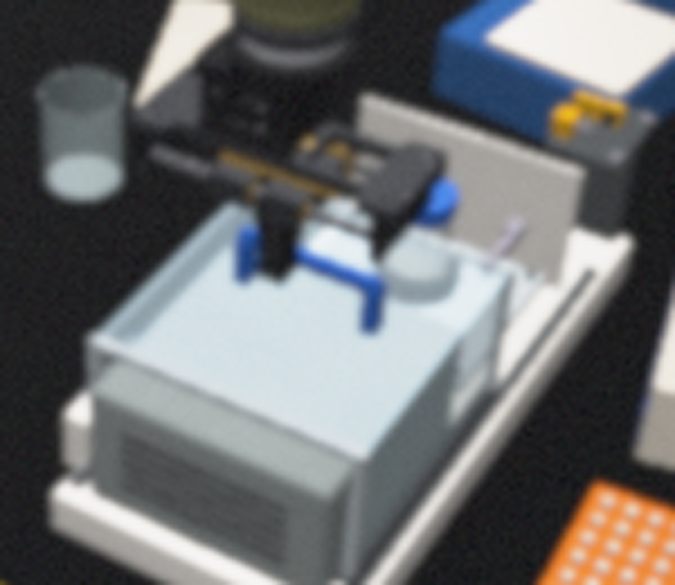

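The last view shows the jar seated, with its lid just behind the hood edge. The closed fingers are behind the handle bar, between its posts at about crop (275,250). I'll lower a little and push.

{"name": "jog_arm", "arguments": {
  "rows": "0 0 0.6 0 0 0 1; 0 0 0.6 0 0 0 1; 1 0 0 0 0 0 1; 0.6 0 0 0 0 0 1; 0.4 0 0 0 0 0 1"
}}

```text
time: 33.33
position: [0.5996, 0.1034, 0.1972]
tool_rot: [-2.279, -2.162, -0.001]
ft_force: [-0.9, -0.4, -0.1]
grip_width: 0.005
grip_force: 0.0
```

{"name": "jog_arm", "arguments": {
  "rows": "0.5 0 0 0 0 0 1; 0.5 0 0 0 0 0 1; 0.5 0 0 0 0 0 1; 0.5 0 0 0 0 0 1; 0 0 0 0 0 0 1"
}}

```text
time: 33.95
position: [0.6006, 0.123, 0.197]
tool_rot: [-2.28, -2.162, -0.0]
ft_force: [0.3, -0.7, 0.7]
grip_width: 0.001
grip_force: 0.0
```

```bash
python3 - <<'E'
from h import *
avg(6)
from bench import imaging
S=imaging.get_image("scene")
print([(x[0],x[1]) for x in blobs(S["img"],(105,130,60),(128,255,255)) if 60<x[1][4]<400 and 300<x[0][0]<380])
E
```

```text
p [0.6007 0.1221 0.197 ] F [-0.18 -0.35 -0.13] T [ 0.019 -0.089 -0.009] sd [0.25 0.21 0.54 0.02 0.04 0.03]
[(array([338.5, 203.2]), array([329, 197,  16,  16,  65], dtype=int32))]
```

{"name": "jog_arm", "arguments": {
  "rows": "1.5 0 0 0 0 0 1; 2 0 0 0 0 0 1; 2 0 0 0 0 0 1; 2 0 0 0 0 0 1; 1.5 0 0 0 0 0 1"
}}

```text
time: 34.92
position: [0.6052, 0.2145, 0.197]
tool_rot: [-2.278, -2.162, -0.0]
ft_force: [-0.8, -0.9, 0.6]
grip_width: 0.007
grip_force: 0.0
```

```bash
python3 - <<'E'
from h import *
avg(3)
from bench import imaging,ctrl
S=imaging.get_image("scene")
for x in blobs(S["img"],(105,130,60),(128,255,255)):
  if 20<x[1][4]<400 and 290<x[0][0]<400: print(x[0],x[1])
f=210/np.tan(np.radians(S["vertical_fov"])/2)
p=np.array(ctrl.get_state()["position"])
for dx in(-.05,.05):
  for dy in(.015,.025):
    q=R.from_rotvec(S["orientation"]).inv().apply(p+[dx,dy-.057*dx,.016]-S["origin"]);print("pred bar end",dx,dy,q[:2]/q[2]*f+[S["cx"],S["cy"]])
E
```

```text
p [0.6049 0.2152 0.1969] F [-0.24 -0.02  0.11] T [ 0.02 -0.08 -0.  ] sd [0.6  1.45 0.1  0.06 0.03 0.04]
[379.  162.8] [374 156  12  15  93]
[353.9 183.9] [348 179  13  11 116]
[328.6 199.3] [313 191  32  22 126]
pred bar end -0.05 0.015 [329.31200872 176.3005911 ]
pred bar end -0.05 0.025 [330.6476985  174.73070175]
pred bar end 0.05 0.015 [357.00171975 186.50285526]
pred bar end 0.05 0.025 [358.24759725 184.83379598]
```

```bash
python3 - <<'E'
from h import *
import pickle
from bench import imaging,ctrl
S=imaging.get_image("scene");d0=pickle.load(open("d0.pkl","rb"))["scene"]
f=210/np.tan(np.radians(S["vertical_fov"])/2)
def proj(p):
    q=R.from_rotvec(S["orientation"]).inv().apply(np.array(p)-S["origin"]);return (q[:2]/q[2]*f+[S["cx"],S["cy"]]).round(1)
print("j tip",proj([.5987,.083,.2096]),"bar c",proj([.6005,.127,.213]),"now tip",proj(ctrl.get_state()["position"]),ctrl.get_state()["position"])
df=np.abs(S["img"].astype(int)-d0["img"]).max(2)>40
n,l,st,cc=cv2.connectedComponentsWithStats(df.astype(np.uint8))
for i in range(1,n):
    if st[i,4]>60:print(st[i],cc[i].round())
m=(S["img"].max(2)<70)&df;r=m[150:215,300:400]
for k in range(0,65,3):print(150+k,"".join("#" if v else "." for v in r[k,::2]))
E
```

```text
j tip [320.8 206.6] bar c [327.8 197.9] now tip [340.5 187.9] [0.60569242 0.21135976 0.19682648]
[   88     3   285   133 13504] [224.  63.]
[ 53   9  54  23 530] [75. 17.]
[ 84  23  14  23 184] [91. 34.]
[ 66  26  17  29 289] [75. 38.]
[ 56  33  12  19 127] [61. 41.]
[   0   41   85  212 6072] [ 31. 131.]
[336 131  20   7  69] [345. 135.]
[157 135  10  19  95] [161. 143.]
[311 141  22  21 317] [321. 150.]
[347 152  28  14 171] [361. 158.]
[330 155  41  29 383] [347. 169.]
[160 165  13  10  64] [166. 170.]
[347 178  15  13 165] [354. 184.]
[346 193  12   9  68] [351. 197.]
[  0 260  37  15 167] [ 16. 269.]
[ 14 265  32  18 125] [ 31. 276.]
[ 49 280  26  39 187] [ 62. 298.]
[232 294  22  34 588] [243. 310.]
150 .......#..##.###..................................
153 .......####.......................................
156 ........#.......................#.................
159 ......................................#...........
162 ....................#................#............
165 ....................##..............#.............
168 ....................####........##................
171 ...................#####........###...............
174 ...................####.........##................
177 ...................####...........................
180 ....................###...........................
183 ..................................................
186 ..................................................
189 ..................................................
192 ..................................................
195 ..................................................
198 ..................................................
201 ..................................................
204 ..................................................
207 ..................................................
210 ..................................................
213 ..................................................
```

{"name": "jog_arm", "arguments": {
  "rows": "0 0 -3 0 0 0 1; -3 0 -1 0 0 0 1; -4 0 0 0 0 0 1; -4 0 0 0 0 0 1; -2 0 0 0 0 0 1"
}}

```text
time: 35.8
position: [0.5987, 0.0774, 0.2371]
tool_rot: [2.285, 2.153, -0.002]
ft_force: [0.3, 0.8, 0.0]
grip_width: 0.005
grip_force: 0.0
```

```bash
python3 - <<'E'
from h import *
avg(4);go(.598,.083,.195,-.057,3,1)
E
```

```text
p [0.5988 0.0785 0.2371] F [ 0.29 -0.39 -0.04] T [-0.048 -0.075  0.008] sd [0.39 1.26 0.53 0.07 0.03 0.02]
step 14mm 0.0deg a0=-0.056
0.03 -0.02 1.41 0 -0 0 1; 0.03 -0.02 1.41 0 -0 0 1; 0.03 -0.02 1.41 0 -0 0 1
```

{"name": "jog_arm", "arguments": {
  "rows": "0 0 1.4 0 0 0 1; 0 0 1.4 0 0 0 1; 0 0 1.4 0 0 0 1; 0 0 0.3 0 0 0 1; 0 0 0 0 0 0 1"
}}

```text
time: 36.62
position: [0.5984, 0.0824, 0.1917]
tool_rot: [-2.28, -2.161, 0.001]
ft_force: [0.1, 0.6, -0.5]
grip_width: 0.003
grip_force: 0.0
```

{"name": "jog_arm", "arguments": {
  "rows": "0 0 0.3 0 0 0 1; 0 0 0.2 0 0 0 1; 0 0 0.1 0 0 0 1; 0 0 0 0 0 0 1"
}}

```text
time: 37.12
position: [0.5985, 0.0823, 0.1861]
tool_rot: [2.28, 2.161, -0.0]
ft_force: [-0.8, 0.2, 0.3]
grip_width: 0.006
grip_force: 0.0
```

```bash
python3 - <<'E'
from h import *
avg(5)
from bench import imaging
import pickle
S=imaging.get_image("scene")["img"];d0=pickle.load(open("d0.pkl","rb"))["scene"]["img"]
df=np.abs(S.astype(int)-d0).max(2)
for k in range(180,222,2):print(k,"".join("#" if v>40 else "+" if v>15 else "." for v in df[k,300:350]))
E
```

```text
p [0.5985 0.0823 0.1861] F [0.25 0.11 0.43] T [ 0.007 -0.072 -0.01 ] sd [0.38 0.3  0.74 0.02 0.03 0.04]
180 +......++##+++#############+#+++###+##############
182 ####++++####+##################++++###++++########
184 +########+.#######################################
186 ..+++++.+#########################################
188 .....+############################################
190 .....++###########################################
192 .........+++####################+....+############
194 ...............+#################++...+###########
196 ...............+######################++##########
198 ...............+###########+...++################.
200 ...............+###########.........++##########.+
202 ...............+##########+.............######+...
204 ................##########+..............###+.....
206 ................#########+........................
208 ................+#######+.........................
210 ..................................................
212 ..................................................
214 ..................................................
216 ..................................................
218 ..................................................
220 ..................................................
```

{"name": "jog_arm", "arguments": {
  "rows": "0 0 0.2 0 0 0 1; 0 0 0.2 0 0 0 1; 0 0 0.1 0 0 0 1; 0 0 0 0 0 0 1"
}}

```text
time: 37.92
position: [0.5984, 0.0823, 0.1809]
tool_rot: [-2.281, -2.161, 0.0]
ft_force: [-0.8, 0.0, -0.1]
grip_width: 0.004
grip_force: 0.0
```

{"name": "jog_arm", "arguments": {
  "rows": "1 0 0 0 0 0 1; 0.8 0 0 0 0 0 1; 0.4 0 0 0 0 0 1; 0.4 0 0 0 0 0 1; 0.2 0 0 0 0 0 1"
}}

```text
time: 38.55
position: [0.5999, 0.1102, 0.181]
tool_rot: [2.28, 2.161, -0.001]
ft_force: [-0.4, -2.3, 0.5]
grip_width: 0.008
grip_force: 1.0
```

{"name": "jog_arm", "arguments": {
  "rows": "0.4 0 0 0 0 0 1; 0.4 0 0 0 0 0 1; 0.4 0 0 0 0 0 1; 0.4 0 0 0 0 0 1; 0.4 0 0 0 0 0 1"
}}

```text
time: 39.17
position: [0.6011, 0.1304, 0.181]
tool_rot: [2.28, 2.161, -0.0]
ft_force: [-0.9, -2.9, 1.6]
grip_width: 0.003
grip_force: 1.7
```

```bash
python3 - <<'E'
from h import *
avg(4)
from bench import imaging
S=imaging.get_image("scene")
for x in blobs(S["img"],(105,130,60),(128,255,255)):
  if 10<x[1][4]<400 and 290<x[0][0]<370: print(x[0],x[1])
E
```

```text
p [0.6011 0.1314 0.181 ] F [-0.16 -1.22  0.09] T [-0.304 -0.016  0.004] sd [0.36 0.31 0.27 0.15 0.04 0.02]
[319.7 191.1] [317 188   9  10  43]
[342.1 199.7] [332 194  16  15  62]
```

Contact felt: 2.5–3 N of friction, and the handle is moving. I'm continuing the push.

{"name": "jog_arm", "arguments": {
  "rows": "1 0 0 0 0 0 1; 1.6 0 0 0 0 0 1; 1.6 0 0 0 0 0 1; 1.6 0 0 0 0 0 1; 1.2 0 0 0 0 0 1"
}}

```text
time: 40.05
position: [0.6049, 0.1996, 0.181]
tool_rot: [2.281, 2.159, -0.002]
ft_force: [-1.1, -5.3, 2.3]
grip_width: 0.001
grip_force: 2.5
```

{"name": "jog_arm", "arguments": {
  "rows": "1 0 0 0 0 0 1; 1 0 0 0 0 0 1; 0.8 0 0 0 0 0 1; 0.6 0 0 0 0 0 1; 0.4 0 0 0 0 0 1"
}}

```text
time: 40.67
position: [0.607, 0.2388, 0.181]
tool_rot: [-2.28, -2.161, -0.001]
ft_force: [-0.4, -3.5, 1.3]
grip_width: 0.007
grip_force: 1.6
```

```bash
python3 - <<'E'
from h import *
avg(4)
from bench import imaging
S=imaging.get_image("scene")
for x in blobs(S["img"],(105,130,60),(128,255,255)):
  if 10<x[1][4]<400 and 290<x[0][0]<370: print(x[0],x[1])
E
```

```text
p [0.6069 0.2394 0.181 ] F [ 0.44 -1.13  0.12] T [-0.232 -0.197 -0.007] sd [0.38 1.17 0.62 0.19 0.09 0.02]
[335.8 174.3] [333 171  10  10  47]
[356.8 181.7] [348 176  15  15  70]
```

{"name": "jog_arm", "arguments": {
  "rows": "0.4 0 0 0 0 0 1; 0.4 0 0 0 0 0 1; 0.4 0 0 0 0 0 1; 0.4 0 0 0 0 0 1; 0.3 0 0 0 0 0 1"
}}

```text
time: 41.55
position: [0.6076, 0.2552, 0.181]
tool_rot: [2.281, 2.158, -0.006]
ft_force: [-3.3, -7.9, 4.6]
grip_width: 0.006
grip_force: 3.8
```

{"name": "jog_arm", "arguments": {
  "rows": "0.2 0 0 0 0 0 1; 0.2 0 0 0 0 0 1; 0.2 0 0 0 0 0 1; 0.2 0 0 0 0 0 1; 0.2 0 0 0 0 0 1"
}}

```text
time: 42.18
position: [0.6086, 0.2684, 0.181]
tool_rot: [-2.279, -2.161, -0.003]
ft_force: [0.4, 0.2, -0.6]
grip_width: 0.001
grip_force: 0.0
```

{"name": "jog_arm", "arguments": {
  "rows": "0.15 0 0 0 0 0 1; 0.15 0 0 0 0 0 1; 0.15 0 0 0 0 0 1; 0.15 0 0 0 0 0 1"
}}

```text
time: 42.68
position: [0.6087, 0.2699, 0.181]
tool_rot: [2.281, 2.157, -0.007]
ft_force: [-4.1, -8.3, 3.4]
grip_width: 0.006
grip_force: 4.6
```

{"name": "jog_arm", "arguments": {
  "rows": "-0.5 0 0 0 0 0 1; -1.5 0 0 0 0 0 1; 0 0 -3 0 0 0 1; -1 0 -4 0 0 0 1; 0 0 -3 0 0 0 1"
}}

```text
time: 43.3
position: [0.6079, 0.2421, 0.2829]
tool_rot: [2.282, 2.158, 0.003]
ft_force: [0.2, 0.4, 0.5]
grip_width: 0.001
grip_force: 0.0
```

```bash
python3 - <<'E'
from h import *
import pickle
from bench import imaging,ctrl
S=imaging.get_image("scene");T=imaging.get_image("top")
for n,I in(("s",S),("t",T)):
 for x in blobs(I["img"],(105,130,60),(128,255,255)):
  if 10<x[1][4]<400: print(n,x[0],x[1],plane(I,*x[0],.213).round(4))
f=210/np.tan(np.radians(S["vertical_fov"])/2)
def proj(p):
    q=R.from_rotvec(S["orientation"]).inv().apply(np.array(p)-S["origin"]);return (q[:2]/q[2]*f+[S["cx"],S["cy"]]).round(1)
b0=np.array([.6005,.127,.213])
for g in(0,.15,.165,.173,.185,.197):print(g,[proj(b0+g*np.array([.057,.9984,0])+k*np.array([.9984,-.057,0])) for k in(-.05,0,.05)])
print(ctrl.get_state()["position"])
d0=pickle.load(open("d0.pkl","rb"))["scene"]["img"]
hsv=cv2.cvtColor(S["img"],cv2.COLOR_BGR2HSV);m=cv2.inRange(hsv,(105,130,60),(128,255,255))
for k in range(155,200,1):print(k,"".join("#" if v else "." for v in m[k,320:380]))
E
```

```text
s [332.4 126. ] [329 124   7   5  22] [0.4229 0.5298 0.213 ]
s [367.1 137. ] [364 135   8   5  19] [0.5695 0.5196 0.213 ]
s [368.5 155.4] [356 143  31  24 372] [0.6202 0.4077 0.213 ]
s [351.5 173.4] [337 167  30  19 106] [0.6119 0.2805 0.213 ]
s [427.7 208.9] [422 199  12  20 171] [0.8799 0.2273 0.213 ]
s [128.1 397.5] [111 374  36  46 354] [ 0.5332 -0.6311  0.213 ]
s [ 85.3 409.2] [ 77 397  19  23 165] [ 0.4784 -0.6899  0.213 ]
t [110.8 113.3] [105 112  12   4  23] [0.7259 0.4309 0.213 ]
0 [array([313.8, 192.3]), array([327.8, 197.9]), array([342.3, 203.6])]
0.15 [array([336.8, 168.9]), array([350.2, 173.7]), array([364.1, 178.7])]
0.165 [array([338.9, 166.8]), array([352.3, 171.5]), array([366.1, 176.4])]
0.173 [array([340.1, 165.6]), array([353.4, 170.3]), array([367.2, 175.1])]
0.185 [array([341.7, 163.9]), array([355. , 168.5]), array([368.7, 173.3])]
0.197 [array([343.4, 162.2]), array([356.6, 166.8]), array([370.3, 171.5])]
[0.60881718 0.24390084 0.28526019]
155 .....................................#####################..
156 .....................................##############
[... 2104 characters left out ...]
..................................................
190 ............................................................
191 ............................................................
192 ............................................................
193 ............................................................
194 ............................................................
195 ............................................................
196 ............................................................
197 ............................................................
198 ............................................................
199 ............................................................
```

{"name": "jog_arm", "arguments": {
  "rows": "0 0 3.5 0 0 0 1; 0 0 3.5 0 0 0 1; 0 0 3.4 0 0 0 1; 1 0 0 0 0 0 1; 0.5 0 0 0 0 0 1"
}}

```text
time: 44.02
position: [0.6081, 0.2597, 0.178]
tool_rot: [-2.279, -2.162, -0.003]
ft_force: [-0.1, -0.6, 0.1]
grip_width: 0.005
grip_force: 0.0
```

{"name": "jog_arm", "arguments": {
  "rows": "0.3 0 0 0 0 0 1; 0.2 0 0 0 0 0 1; 0.2 0 0 0 0 0 1; 0.2 0 0 0 0 0 1; 0.1 0 0 0 0 0 1"
}}

```text
time: 44.65
position: [0.6085, 0.2682, 0.177]
tool_rot: [2.281, 2.161, -0.0]
ft_force: [-0.0, 0.0, 0.1]
grip_width: 0.007
grip_force: 0.0
```

{"name": "jog_arm", "arguments": {
  "rows": "0.1 0 0 0 0 0 1; 0.1 0 0 0 0 0 1; 0.1 0 0 0 0 0 1"
}}

```text
time: 45.02
position: [0.6087, 0.2694, 0.1769]
tool_rot: [2.281, 2.159, -0.004]
ft_force: [-1.8, -5.5, 1.8]
grip_width: 0.007
grip_force: 2.4
```

{"name": "jog_arm", "arguments": {
  "rows": "0.1 0 0 0 0 0 1; 0.1 0 0 0 0 0 1; 0.1 0 0 0 0 0 1"
}}

```text
time: 45.4
position: [0.6087, 0.2699, 0.1769]
tool_rot: [2.281, 2.155, -0.01]
ft_force: [-3.5, -9.4, 3.7]
grip_width: 0.003
grip_force: 4.8
```

The force rose about 4 N over 0.5 mm, which matches the interlock's 7 N/mm. Together with the earlier 8 N to 0 N drop, this looks like a completed click. I'm backing off and measuring the guard from the top camera.

{"name": "jog_arm", "arguments": {
  "rows": "-0.5 0 0 0 0 0 1; -1.5 0 0 0 0 0 1; -0.5 0 -3 0 0 0 1; -1 0 -4 0 0 0 1; -3 0 -4 0 0 0 1"
}}

```text
time: 46.02
position: [0.6046, 0.2105, 0.2881]
tool_rot: [-2.276, -2.164, -0.002]
ft_force: [0.8, -0.1, 0.1]
grip_width: 0.006
grip_force: 0.0
```

{"name": "jog_arm", "arguments": {
  "rows": "-5 -1 0 0 0 0 1; -6 -1 0 0 0 0 1; -6 -1 0 0 0 0 1; -6 -1 0 0 0 0 1; -4 0 0 0 0 0 1"
}}

```text
time: 46.65
position: [0.5499, -0.0622, 0.2874]
tool_rot: [2.283, 2.155, -0.0]
ft_force: [-0.1, 0.5, -0.3]
grip_width: 0.003
grip_force: 0.0
```

```bash
python3 - <<'E'
from h import *
import pickle
from bench import imaging,ctrl
d0=pickle.load(open("d0.pkl","rb"))
S=imaging.get_image("scene");T=imaging.get_image("top");pickle.dump((S,T),open("d9.pkl","wb"))
print(ctrl.get_state()["position"])
for n,I in(("s",S),("t",T),("t0",d0["top"]),("s0",d0["scene"])):
 for x in blobs(I["img"],(105,130,60),(128,255,255)):
  if 60<x[1][4]<400 and 100<x[0][0]<400 and x[0][1]<220: print(n,x[0],x[1],plane(I,*x[0],.213).round(4),plane(I,*x[0],.203).round(4))
for n,I in(("s",S),("t",T),("t0",d0["top"]),("s0",d0["scene"])):
 for x in blobs(I["img"],(12,130,110),(26,255,255),20):
  if x[0][1]<200:print("keeper",n,x[0],x[1],plane(I,*x[0],.17).round(4))
E
```

```text
[ 0.55013582 -0.06569463  0.28681934]
s [351.5 173.4] [337 167  30  19 106] [0.6119 0.2805 0.213 ] [0.6072 0.2937 0.203 ]
t [168.8 159.9] [165 137  10  46 212] [0.6077 0.2867 0.213 ] [0.6102 0.2887 0.203 ]
t0 [234.9 162.2] [232 140   7  46 178] [0.6006 0.1273 0.213 ] [0.603  0.1281 0.203 ]
t0 [384. 197.] [374 187  21  21 331] [ 0.5121 -0.2294  0.213 ] [ 0.5138 -0.2314  0.203 ]
s0 [328.6 199.3] [313 191  32  22 129] [0.6056 0.1219 0.213 ] [0.6008 0.1332 0.203 ]
keeper s [353.6  43. ] [349  38  13  14  69] [0.0891 1.5118 0.17  ]
keeper s [388.9 164.5] [383 161  16   9  64] [0.6851 0.4524 0.17  ]
keeper t [109.5 133.1] [102 121  19  19 169] [0.6886 0.4455 0.17  ]
keeper t [376.6 160.3] [368 149  19  25 343] [ 0.6125 -0.2236  0.17  ]
keeper t0 [109.5 133.2] [102 121  19  19 172] [0.6883 0.4455 0.17  ]
keeper t0 [374.3 160.7] [363 149  24  25 446] [ 0.6115 -0.2178  0.17  ]
keeper s0 [354.6  40.6] [350  38  12   7  41] [0.0786 1.5506 0.17  ]
keeper s0 [351.3  47.5] [349  45   6   7  21] [0.1062 1.4404 0.17  ]
keeper s0 [389.2 164.6] [383 161  16   9  74] [0.6862 0.4523 0.17  ]
```

```bash
python3 - <<'E'
from h import *
import pickle
d0=pickle.load(open("d0.pkl","rb"))["top"];S,T=pickle.load(open("d9.pkl","rb"))
o=np.array([.605,.2085]);ya=np.array([.057,.9984]);xa=np.array([.9984,-.057])
for n,u,v in(("lead",377,45),("trail",700,60),("lead mid",372,200),("trail mid",690,210),("wallL",165,60),("tongue",300,66)):
    for z in(.162,.175):
        p=plane(d0,90+u/3.6,110+v/3.6,z)[:2]-o;print(n,z,"sx %.4f sy %.4f"%(p@xa,p@ya))
g0=d0["img"].astype(int).sum(2)//3;g=T["img"].astype(int).sum(2)//3
print("row 160 t0",g0[160,190:205],"\nnow",g[160,120:150]);print("tongue rows now");print(T["img"][118:136,96:150:2].max(2));print(d0["img"][118:136,96:150:2].max(2))
E
```

```text
lead 0.162 sx 0.1103 sy 0.0310
lead 0.175 sx 0.1063 sy 0.0289
trail 0.162 sx 0.1104 sy -0.1970
trail 0.175 sx 0.1064 sy -0.1969
lead mid 0.162 sx -0.0015 sy 0.0266
lead mid 0.175 sx -0.0044 sy 0.0244
trail mid 0.162 sx 0.0020 sy -0.1948
trail mid 0.175 sx -0.0009 sy -0.1948
wallL 0.162 sx 0.0921 sy 0.1791
wallL 0.175 sx 0.0883 sy 0.1755
tongue 0.162 sx 0.0924 sy 0.0840
tongue 0.175 sx 0.0886 sy 0.0813
row 160 t0 [216 215 213 209 212 221 225 225 225 225 223 223 217 220 230] 
now [248 248 248 248 248 243 230 217 208 210 227 237 229 208 186 181 184 183
 183 184 184 184 182 186 203 221 228 227 226 225]
tongue rows now
[[105 160 131  90  92  92  90  91  91  92  92  90  94 150 148  87  58  92
   85  50  47  43  41  44  45  45  47]
 [ 95 127 109  93  98  90  93  93  92  92  93  90 100 155 149  95  76 152
  144  95  81  73  75  69  68  64  63]
 [ 88  99  94  97 141 122  92  92  91  89  91  93  97 136 128  87  87 196
  191 153 140 132 133 127 125 124 110]
 [ 87  92  92 116 195 155  86  91  90  91  91  93  94 107 100  84  92 210
  209 190 181 179 176 173 172 174 164]
 [ 87  91  88 129 224 165 
[... 2891 characters left out ...]
 149 171 163 157 153]
 [ 91  92  92 185 232 142  90  93 100 113 160 130  91  93  90 127 242 247
  244 243 164 130 179 203 197 197 189]
 [ 91  91  92 187 228 136  90  93 147 167 184 174 109  92  90 134 244 246
  244 241 159 130 151 154 152 158 155]
 [ 92  92  92 191 220 126  86 101 193 221 225 226 136  92  93 151 245 246
  245 239 155 127 127 111 101 104 108]
 [ 93  91  96 199 214 121  98 117 216 233 232 232 142  90  92 163 246 246
  245 238 148 128 127 118  98 103 100]
 [ 90  91  99 204 209 128 148 160 226 232 231 229 141  91  91 166 246 246
  246 236 144 126 128 123 126 157 150]
 [ 92  91 102 207 200 149 206 211 230 232 230 228 142  92  90 168 245 245
  246 235 144 127 130 127 155 218 219]]
```

The parked guard started at about 0.016 m rather than 0: its leading edge, trailing edge and tongue all measured 10–20 mm further shut. It now stands at about 0.176 m. The tongue has passed the plunger, which is back out, and reaches the button. Together with the click felt in the force, that means latched, so I'm handing in.

```bash
python3 -c "
from bench import ticket
print(ticket.close_job())"
```

```text
the job is handed in; nothing more can be done
None
```

I handed the job in with the white jar upright in the nest and the guard shut at about 0.176 m; the click was felt and the camera shows the plunger back out, but hand-in returned no verdict.

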